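Slide a brass blank along the rail into the corner of a stop board

ROBOT

A 6-joint arm with a two-finger parallel gripper is mounted at the origin on the work surface. World frame = base frame: x ahead of the robot, y to its left, z up, the work surface at z = 0. Lengths are in m, angles in rad, forces in N, time in s.
With the tool pointing down it reaches from about 0.225 to 0.725 m from the base axis. Payload 3.1 kg.
Tool frame: the origin (TCP) lies between the finger pads; the fingertips stand 17 mm ahead of it and the grasp point (between the pads) lies 2 mm behind it; z points along the fingers, y is the direction in which the jaws open and shut (so a half turn about z gives the same grasp; the last joint's range is limited). The gripper opens to 85 mm and grips with 20 to 120 N. Pads are 22 mm wide; open, the fingers measure 114 mm over their backs; the gripper's body (76 mm by 85 mm) begins 54 mm behind the grasp point. The pads swing forward as they close: fully open they stand 13 mm farther back than shut.
Start: joints at [-1.376, 0.048, 0.099, 1.622, 0, 1.443], TCP at [0.167, -0.498, 0.248] pointing down, gripper open.
Joint ranges: [-2.91, 2.91], [-0.99, 1.94], [-1.21, 1.42], [-2.12, 2.29], [-1.49, 1.47], [-3.14, 3.14]. Speed limits (rad/s): [2.79, 2.79, 3.14, 3.14, 3.14, 3.14].

INTERFACE

Orientations are given as a unit quaternion [w, x, y, z].
In Python, from workcell import bot, snapshot, camera_model, order, models gives the robot as it stands. The module is installed in compiled form; this text tells all that it offers.
- The arm moves only by the shell command python3 -m handwheel 'ROWS' [FORCE]. ROWS is JSON, a list of rows, each an object of numbers: "claw": the opening, from -1 (shut) to 1 (fully open); "dx", "dy", "dz": the shift along the tool's x, y, z in cm; "ax", "ay", "az": the turn, a rotation vector about the tool's x, y, z in degrees. In form: [{"claw": .., "dx": .., "dy": .., "dz": .., "ax": .., "ay": .., "az": ..}, ...]. A call has 1 to 5 rows; each row is the pose to reach, as a shift and turn from the pose commanded when the call began, along the tool's axes at that moment; what a row does not reach only later rows make up. A row lasts 1/12 s, in which the tool goes at most 41.7 mm and 7.16 degrees, less where a joint would pass 70% of its speed; a pose out of reach is approached as far as the arm can. A call with a gripper value outside its range is refused whole. The fingers move at their own pace and stop on an object; FORCE is the grip in N (left out, the last holds). Time passes only in rows, so rows that repeat a pose let the fingers close. It gives the time, the measured TCP pose, the force and the opening at its end, in the units of the state.
- bot.read_state(): the state, without advancing time (a new reading comes with each control period).
- snapshot(name): name is "side" or "top"; returns the picture (420x560x3 uint8, blue, green, red); there is no depth.
- camera_model(name): a dict with "fx", "fy", "cx", "cy" (pixels), "dist" ([k1, k2, p1, p2, k3] as OpenCV has them; the pictures are not rectified), "xyz" and "rotation" of the camera in the world. Camera axes: x right, y up, looking along -z (the intrinsics and any distortion apply to the point x, -y, -z); pixel columns grow to the right and rows downward; lengths in m; the calibration is good to about 2 mm. A picture is of the moment at which its call begins. camera_model takes no time and is no camera call.
- order.close_job(): hands the job in, once; it reports no verdict.
Trained networks look in the newest picture that a camera, given by its name, has taken for a name from the list of things; names that differ only in an ending like _2 or _b are one class to them, and where a whole thing is asked for, a point or a joint stands for the part that bears it (a point fixed in the world has none). Each returns a list of dicts, best first, with "conf" (0 to 1); they miss things now and then, are a little off and sometimes report something else, mostly with a low value. They report only what shows in the picture. A call takes as long as a camera call. They do not tell look-alikes from the thing itself.
- models.recognise(label, camera): "location" ([x, y, z] in m, in the coordinates of the camera as it stood for that picture, good to about 4 mm: the middle of the surface that is visible of it).
- models.outline_of(label, camera): "region" (420x560 bool, what is visible of it).
- models.landmark_of(label, camera): "location" ([x, y, z] in m, in the coordinates of the camera as it stood for that picture, good to about 4 mm: a listed point, or the origin of a listed thing).
The state is a dict: "clock": time; "joints": joint angles; "qd": joint speeds; "tau": joint torques, N m; "position": TCP position; "eef_rot": TCP orientation; "contact_force": force on the tool from outside, world axes, zero at the start; "wrist_torque": the same for the moment, N m; "gripper_width": opening from 0.0 (shut) to 1.0 (fully open).
Only numpy, scipy, OpenCV 4.12 (cv2) and the standard library are available. Lean on these libraries where they do the work, as an engineer would, in place of code of your own. Each camera call takes 0.05 s, during which the arm holds its last target. There are 200 camera calls.

TASK

On the jeweller's stop board, push the rectangular brass blank with the fingertips until one long side lies flat against the steel rail, well short of the pocket. Then, keeping it pressed against the rail as it slides, drag it along the rail into the corner pocket until it sits fully home, flush against both the rail and the end stop, and come away from it. Do not lift the blank off the board, and leave the other things on the bench where they are.

Things in the scene. Friction and masses are not known exactly. Their poses are not given: they have to be found in the camera images.
- jig: Fixed plywood stop board, 190 (its x) by 300 (its y) by 12 mm thick; origin at the centre of the underside, on the bench, so its top is 12 mm above. x points from the open side across to the rail, y along the rail towards the pocket at its +y end. The steel end stop is 14 mm high; its inner face is at y = +125 mm, from x = +29 to +83 mm.
- pocket_mouth (a point): Middle of the pocket's open mouth, on the board's top (board x = +47, y = +101, z = +12 mm); axes as the board's. The pocket is 36 mm wide, between rail and lip, 24 mm deep to the end stop, open on top. The lip is a steel bar 12 mm thick, 14 mm high, parallel to the rail, at board x = +17 to +29, y = +101 to +125 mm. A seated blank stands 20 mm out of the mouth.
- rail: Straight steel rail on the board, 18 mm wide, 14 mm high, 275 mm long (y = -150 to +125 mm of the board, the whole way to the end stop). Origin at the centre of its underside, at board x = +74, y = -12.5, z = +12 mm; axes as the board's. Its working face looks to the board's -x and lies at board x = +65 mm.
- seat (a point): Point on the board's top where the centre of the blank's underside lies when the blank is fully home (board x = +50, y = +103, z = +12 mm: 15 mm from the rail's face, 22 mm from the end stop). Axes as the board's: x towards the rail, y towards the end stop.
- blank: The workpiece: loose rectangular brass block, 30 mm (its x) by 44 mm (its y, the long side) by 12 mm high, about 0.12 kg, lying flat on the board. Origin at the centre of the underside. At the start its long side is within 0.35 rad of the rail's direction, its centre 75 to 105 mm from the rail's face.
- disc: Bystander: loose round brass disc, 32 mm diameter, 10 mm high, on the board in the same row as the blank (either may be nearer the pocket end). Origin at the centre of the underside.
- bangle: Bystander: loose brass ring lying flat, 40 mm outside diameter, 30 mm inside, 12 mm high, on the board near the pocket end, on the open side. Origin at the centre of the underside.
- bench_block: Bystander: loose square steel block 60 x 60 x 20 mm, on the bench just off the board's end away from the pocket. Origin at the centre of the underside.
- jar: Bystander: small closed glass jar, 48 mm diameter, 50 mm high, on the bench just off the board's pocket end. Origin at the centre of the underside.
- hammer: Bystander: hammer, 220 mm long, lying on the bench to the robot's right. Origin at its underside near the middle.
- case: Bystander: round black case, 100 mm diameter, 44 mm high, on the bench to the far right. Origin at the centre of the underside.
- brush: Bystander: brush, 180 mm long, lying on the bench to the robot's left. Origin at its underside near the middle.
Not all that is in view belongs to the job. Leave any green, red or turquoise look-alike of the blank alone.

How it is judged:
On the way, in this order (a step that is already met when the one before it is completed fails the run):
1. the blank lies flat on the board with a long side against the rail, its leading end still more than 30 mm short of the pocket's mouth (x of blank in the frame of seat above -0.0025 m and angle between the y axis of blank and the y axis of rail, either way round below 0.08 rad and z of blank in the frame of seat between -0.004 and 0.004 m and y of blank in the frame of seat below -0.054 m), for 0.2 s.
2. the blank slides along the rail towards and into the pocket's mouth while pressed against the rail (x of blank in the frame of seat above -0.0025 m and angle between the y axis of blank and the y axis of rail, either way round below 0.08 rad and z of blank in the frame of seat between -0.004 and 0.004 m and y of blank in the frame of seat between -0.054 and -0.008 m and contact force between blank and rail above 0.2 N and linear speed of blank above 0.004 m/s), for 0.1 s.
At the end, for the whole second after the job is handed in: The blank rests flat on the board in the corner pocket, its long side within 2.5 mm of the rail and parallel to it within 0.08 rad, its end within 2.5 mm of the end stop, at rest (x of blank in the frame of seat between -0.0025 and 0.002 m and angle between the y axis of blank and the y axis of rail, either way round below 0.08 rad and z of blank in the frame of seat between -0.004 and 0.004 m and y of blank in the frame of seat between -0.0025 and 0.002 m and linear speed of blank below 0.01 m/s); the robot touches nothing.
It fails at once if the blank is lifted more than 4 mm off the board (z of blank in the frame of seat above 0.004 m).
It fails at once if another thing on the board or bench is moved by more than 15 mm (distance of any of disc, bangle, bench_block, jar, hammer, case, brush from where it was at the start of the episode above 0.015 m).
It also fails if it takes over 64 s, if anything falls off the work surface, if the arm or the gripper's body presses on something with over 40 N, if the wrist force passes 120 N, or if a joint passes its speed limit or range.

## Working session

There is one attempt and no reset: what is moved stays moved. The work goes in short steps, Python scripts to look and compute and a shell command to move; the robot and the scene stay as the last step left them, time stands still between calls to the robot, and variables do not carry over. Pictures are saved under pics/ and viewed, about 8 in all and at most 12, crops included, and the job is handed in when it is done.

```bash
mkdir -p pics; cat > h.py <<'E'
import numpy as np, cv2
from workcell import bot, snapshot, camera_model, order, models
from scipy.spatial.transform import Rotation as R
def cam(n):
    m=camera_model(n); r=np.array(m["rotation"],float)
    if r.shape==(4,): r=R.from_quat(r[[1,2,3,0]]).as_matrix()
    K=np.array([[m["fx"],0,m["cx"]],[0,m["fy"],m["cy"]],[0,0,1.]])
    return K,np.array(m["dist"],float),np.array(m["xyz"],float),r
def w(n,p):
    K,d,t,r=cam(n); return r@np.array(p)+t
def pix2w(n,uv,z):
    K,d,t,r=cam(n)
    q=cv2.undistortPoints(np.array(uv,float).reshape(-1,1,2),K,d)[:,0]
    v=np.c_[q[:,0],-q[:,1],-np.ones(len(q))]@r.T
    return t+v*((z-t[2])/v[:,2])[:,None]
def w2pix(n,P):
    K,d,t,r=cam(n); c=(np.array(P,float).reshape(-1,3)-t)@r
    return cv2.projectPoints(c*[1,-1,-1],np.zeros(3),np.zeros(3),K,d)[0][:,0]
E
python3 - <<'E'
from h import *
np.set_printoptions(precision=4,suppress=True)
for n in ("top","side"):
    cv2.imwrite(f"pics/{n}1.png",snapshot(n)); print(camera_model(n))
    for l in ("jig","rail","blank","disc","bangle","jar","bench_block"):
        print(n,l,[(round(o["conf"],2),w(n,o["location"])) for o in models.landmark_of(l,n)])
    for l in ("seat","pocket_mouth"):
        print(n,l,[(round(o["conf"],2),w(n,o["location"])) for o in models.landmark_of(l,n)])
print(bot.read_state())
E
```

```text
{'fx': 537.0961244262944, 'fy': 537.0961244262944, 'cx': 272.6066618083859, 'cy': 203.43972318441433, 'dist': array([-0.0658,  0.    ,  0.    ,  0.    ,  0.    ]), 'xyz': array([ 0.2857, -0.0002,  1.4581]), 'rotation': array([ 0.7146,  0.0604, -0.0646, -0.6939])}
top jig [(0.67, array([0.5817, 0.0162, 0.0031]))]
top rail [(0.93, array([ 0.6545, -0.009 ,  0.0117])), (0.23, array([ 0.6148, -0.212 ,  0.0023]))]
top blank [(0.67, array([0.3977, 0.0335, 0.0004])), (0.64, array([ 0.5434, -0.0728,  0.0159])), (0.52, array([0.6484, 0.1031, 0.0108])), (0.5, array([ 0.5043, -0.2089,  0.0039])), (0.46, array([ 0.4076, -0.0536,  0.0024]))]
top disc [(0.66, array([0.5731, 0.0162, 0.0169]))]
top bangle [(0.53, array([0.5406, 0.1179, 0.0112]))]
top jar [(0.74, array([ 0.6222,  0.2013, -0.0017]))]
top bench_block [(0.77, array([ 0.6123, -0.2143,  0.0019]))]
top seat [(0.73, array([0.6491, 0.1027, 0.0107])), (0.68, array([ 0.6547, -0.0087,  0.0133]))]
top pocket_mouth [(0.63, array([0.6413, 0.1062, 0.0149]))]
{'fx': 502.9640725899691, 'fy': 502.9640725899691, 'cx': 286.99423419390206, 'cy': 213.19680
[... 663 characters left out ...]

side jar [(0.52, array([0.615 , 0.2045, 0.0008]))]
side bench_block [(0.86, array([ 0.6109, -0.2111, -0.0025]))]
side seat [(0.66, array([0.6441, 0.1046, 0.0125]))]
side pocket_mouth [(0.68, array([0.6385, 0.1101, 0.0124]))]
{'clock': 1.0, 'joints': array([-1.3758,  0.048 ,  0.0992,  1.622 ,  0.    ,  1.443 ]), 'qd': array([ 0.002 ,  0.0013,  0.0002, -0.0019, -0.0002,  0.0009]), 'tau': array([  0.0009, -33.8657,  32.0166,   0.001 ,   0.    ,  -0.    ]), 'position': array([ 0.1665, -0.4979,  0.2483]), 'eef_rot': array([0.    , 0.987 , 0.1607, 0.    ]), 'contact_force': array([-0.7278,  0.0148, -0.2374]), 'wrist_torque': array([ 0.0268,  0.0414, -0.0054]), 'gripper_width': 0.9983642911623613}
```

View pics/top1.png

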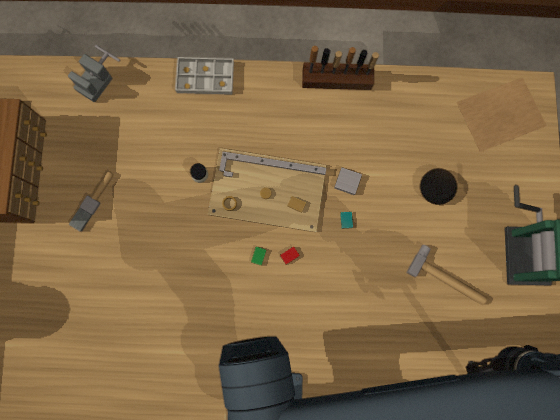

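View pics/side1.png

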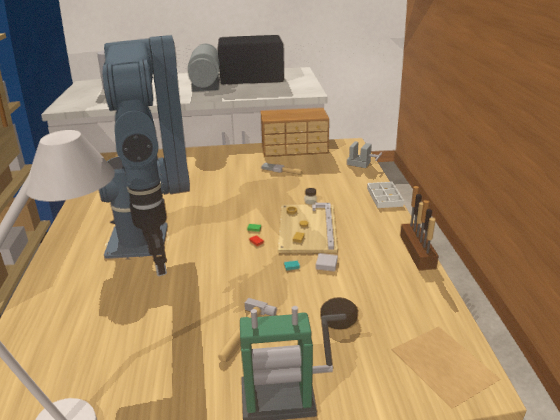

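The top view shows the board at about (268,190) px, with the rail along its far edge from (222,155) to (326,170). The pocket is at the left (225,168), the blank at (298,204), the disc at (267,193) and the bangle at (232,204). The red, green and turquoise pieces are off the board. Next I'll fit the board and blank poses from the pixels.

```bash
cat > fit.py <<'E'
from h import *
from scipy.optimize import least_squares
def rect(x0,x1,y0,y1,z): return np.array([[x0,y0,z],[x1,y0,z],[x1,y1,z],[x0,y1,z]])/1000
def place(p,P): 
    c,s=np.cos(p[2]),np.sin(p[2]); P=np.array(P); return np.c_[P[:,0]*c-P[:,1]*s+p[0],P[:,0]*s+P[:,1]*c+p[1],P[:,2]]
E
python3 - <<'E'
from fit import *
np.set_printoptions(precision=4,suppress=True)
# rough fit from landmarks (both cameras)
src=np.array([[0,0],[74,-12.5],[50,103],[47,101]])/1000
dst=np.array([[.580,.0152],[.6541,-.0088],[.6466,.1037],[.640,.108]])
f=lambda p: (place(p,np.c_[src,src[:,0]*0])[:,:2]-dst).ravel()
p=least_squares(f,[.58,.015,-.15]).x; print(p,f(p))
np.save("board0.npy",p)
for n,(a,b,c,d) in {"top":(140,240,200,350),"side":(195,260,270,345)}.items():
    im=snapshot(n); s=5 if n=="top" else 7
    cr=cv2.resize(im[a:b,c:d],None,fx=s,fy=s,interpolation=cv2.INTER_CUBIC)
    for P in (rect(-95,95,-150,150,12),rect(65,83,-150,125,26),rect(17,29,101,125,26),rect(29,83,125,126,26)):
        q=(w2pix(n,place(p,P))-[c,a]+.5)*s-.5
        cv2.polylines(cr,[np.round(q).astype(int)],True,(0,0,255) ,1)
    cv2.imwrite(f"pics/{n}2.png",cr); print(cr.shape)
    m=models.outline_of("blank",n)
    for o in m:
        r=cv2.minAreaRect(np.argwhere(o["region"])[:,::-1].astype(np.float32)); print(n,o["conf"],o["region"].sum(),r)
E
```

```text
[ 0.5809  0.0134 -0.1456] [ 0.0009 -0.0018 -0.0018 -0.0009 -0.0013  0.0043  0.0021 -0.0015]
(500, 750, 3)
top 0.69 190 ((289.076904296875, 255.1153564453125), (11.371355056762695, 17.19570541381836), 56.3099365234375)
top 0.65 186 ((258.1999816894531, 255.90000915527344), (11.067971229553223, 16.76007080078125), 18.434947967529297)
top 0.64 159 ((346.5, 220.5), (15.0, 11.0), 90.0)
top 0.5 170 ((296.3448486328125, 204.137939453125), (15.598407745361328, 11.14172077178955), 21.801410675048828)
(455, 525, 3)
side 0.62 82 ((254.0, 227.5), (7.0, 12.0), 90.0)
side 0.5 87 ((291.0, 265.5), (7.0, 12.0), 90.0)
```

View pics/top2.png

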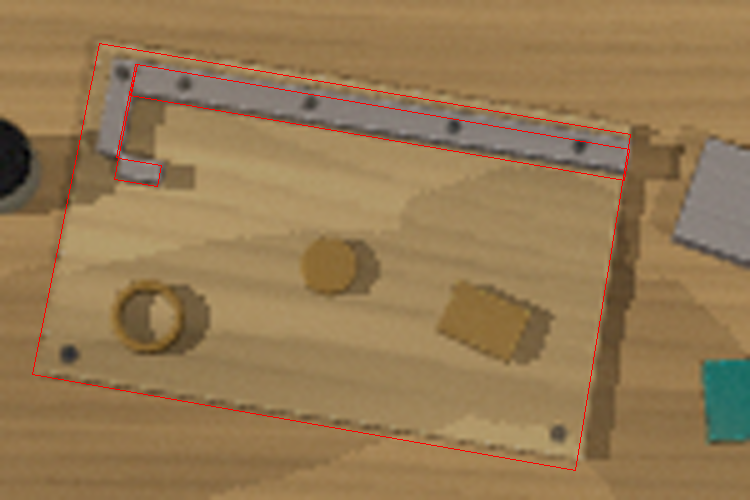

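View pics/side2.png

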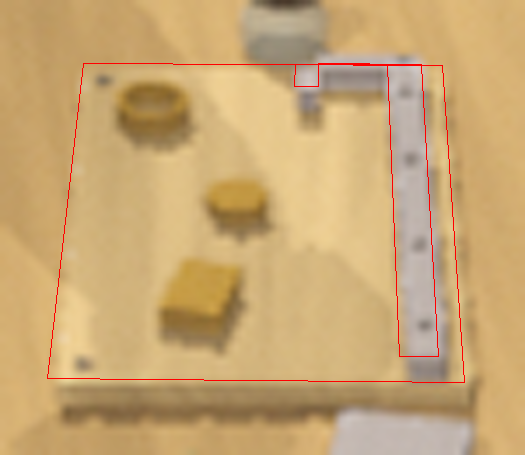

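The overlay fits the board to within about 1 px in the top view, while the side view suggests roughly 0.01 rad less yaw. The blank's top corners in the top crop are (462,280), (533,312), (508,362) and (437,328). I'll refine the fit with picked points from both views.

```bash
python3 - <<'E'
from fit import *
np.set_printoptions(precision=4,suppress=True)
T=lambda q:(np.array(q,float)+.5)/5-.5+[200,140]
S=lambda q:(np.array(q,float)+.5)/7-.5+[270,195]
def fit(P,uv,p0):
    def f(p):
        return np.concatenate([(w2pix(n,place(p,np.array(P[n])/1000))-uv[n]).ravel() for n in P])
    r=least_squares(f,p0,loss="soft_l1"); return r.x,f(r.x)
BP={"top":[[65,-150,26],[83,-150,26],[65,125,26],[83,125,26],[17,101,26]],"side":[[65,-150,26],[83,-150,26],[65,125,26],[-95,-150,12],[95,-150,12]]}
BU={"top":T([[624,173],[632,150],[133,94],[137,63],[160,184]]),"side":S([[407,357],[445,357],[388,67],[62,382],[469,382]])}
for k in (["top"],["side"],["top","side"]):
    p,r=fit({a:BP[a] for a in k},{a:BU[a] for a in k},np.load("board0.npy")); print(k,p,r)
np.save("board.npy",p)
# blank: +-15,+-22
bp=[[15,22,24],[15,-22,24],[-15,-22,24],[-15,22,24]]
UB={"top":T([[462,280],[533,312],[508,362],[437,328]]),"side":S([[240,265],[222,318],[163,308],[190,262]])}
for k in (["top"],["side"],["top","side"]):
    b,r=fit({a:bp for a in k},{a:UB[a] for a in k},[.542,-.071,-.3]); print(k,b,r)
np.save("blank.npy",b)
def inb(v): c,s=np.cos(p[2]),np.sin(p[2]); d=np.array(v[:2])-p[:2]; return d@np.array([[c,-s],[s,c]])*1000
print("blank in board",inb(b),b[2]-p[2],"disc",inb([.5735,.0163]),"bangle",inb([.542,.1165]))
print(np.degrees(.3228-p[2]))
E
```

```text
['top'] [ 0.5822  0.0121 -0.1414] [ 0.3768  0.8248 -0.2312 -0.8707 -0.1719 -0.0582  0.2373 -0.0901 -0.1911
  0.1609]
['side'] [ 0.5827  0.0114 -0.1332] [ 0.0256  0.0074  0.2731  0.0233 -0.0293 -0.2433 -0.9665 -0.1059  0.4737
  0.1306]
['top', 'side'] [ 0.5827  0.0117 -0.1362] [ 0.4469  0.3551 -0.1954 -1.3439 -0.1813 -0.022   0.1942 -0.0597 -0.1016
  0.1683 -0.1409 -0.0047  0.1072  0.0204  0.0479 -0.2519 -1.1222 -0.2007
  0.309   0.1339]
['top'] [ 0.5437 -0.0701 -0.4224] [-0.34   -0.2733  0.0779  0.2845  0.3611  0.0935 -0.0972 -0.1068]
['side'] [ 0.5432 -0.073  -0.3692] [ 0.875   0.4107  0.2295 -0.1668 -0.2953  0.0574 -0.753  -0.3094]
['top', 'side'] [ 0.5437 -0.0706 -0.4063] [-0.3024 -0.1885  0.2246  0.1387  0.6699  0.0221  0.1011  0.0537  1.1078
  0.1398 -0.0162 -0.5204 -0.4359 -0.4715 -0.4237 -0.7487]
blank in board [-27.4751 -86.784 ] -0.27016981963675646 disc [-9.7104  3.3376] bangle [-54.521  98.334]
26.297072757657517
```

```bash
cat > go.py <<'E'
import sys
from fit import *
np.set_printoptions(precision=4,suppress=True)
B=np.array([.5825,.0118,-.138])
def rep():
    s=bot.read_state(); q=np.array(s["eef_rot"]); M=R.from_quat(q[[1,2,3,0]]).as_matrix()
    c,sn=np.cos(B[2]),np.sin(B[2]); Rb=np.array([[c,-sn,0],[sn,c,0],[0,0,1]])
    b=Rb.T@(s["position"]-[B[0],B[1],0])
    print("t",s["clock"],"tcp board mm",b*1000,"F board",Rb.T@s["contact_force"],"w",s["gripper_width"])
    return s,M,Rb
if __name__=="__main__":
    s,M,Rb=rep()
    if len(sys.argv)>1:
        x,y,z=[float(a)/1000 for a in sys.argv[1:4]]
        g=Rb@[x,y,z]+[B[0],B[1],0]
        Mt=Rb@np.diag([1,-1,-1.])
        print("goal",g,"d cm",M.T@(g-s["position"])*100,"rot deg",np.degrees(R.from_matrix(M.T@Mt).as_rotvec()))
E
python3 go.py -72 -89 80
```

```text
t 1.2 tcp board mm [-341.9158 -562.0549  248.299 ] F board [-0.4437 -0.1338  0.2609] w 0.9990793214764194
goal [ 0.4989 -0.0664  0.08  ] d cm [ 45.2118 -30.3686  16.8299] rot deg [-0.0009  0.001  26.4022]
```

```bash
python3 -m handwheel '[{"claw":-0.5,"dx":45.2,"dy":-30.4,"dz":10,"az":26.4},{"claw":-0.5,"dx":45.2,"dy":-30.4,"dz":10,"az":26.4},{"claw":-0.5,"dx":45.2,"dy":-30.4,"dz":10,"az":26.4},{"claw":-0.5,"dx":45.2,"dy":-30.4,"dz":10,"az":26.4},{"claw":-0.5,"dx":45.2,"dy":-30.4,"dz":10,"az":26.4}]' 20; python3 go.py -72 -89 110
```

```text
t 1.2 tcp board mm [-341.9158 -562.0549  248.299 ] F board [-0.4437 -0.1338  0.2609] w 0.9990793214764194
goal [ 0.4989 -0.0664  0.11  ] d cm [ 45.2117 -30.3686  13.8299] rot deg [-0.0009  0.001  26.4022]invalid input at $[0]: expected keys claw, dx, dy, dz, ax, ay, az
```

All keys are required.

```bash
python3 -m handwheel '[{"claw":-0.5,"dx":45.2,"dy":-30.4,"dz":13,"ax":0,"ay":0,"az":26.4},{"claw":-0.5,"dx":45.2,"dy":-30.4,"dz":13,"ax":0,"ay":0,"az":26.4},{"claw":-0.5,"dx":45.2,"dy":-30.4,"dz":13,"ax":0,"ay":0,"az":26.4},{"claw":-0.5,"dx":45.2,"dy":-30.4,"dz":13,"ax":0,"ay":0,"az":26.4},{"claw":-0.5,"dx":45.2,"dy":-30.4,"dz":13,"ax":0,"ay":0,"az":26.4}]' 20; python3 go.py -72 -89 110
```

```text
clock: 1.62
position: [0.2876, -0.3404, 0.201]
eef_rot: [0.0, 0.997, -0.071, 0.0]
contact_force: [0.7, 0.0, 0.1]
gripper_width: 0.298
t 1.6167 tcp board mm [-243.6293 -389.434   200.9963] F board [0.6407 0.1276 0.1136] w 0.29794149273753145
goal [ 0.4989 -0.0664  0.11  ] d cm [ 17.0151 -30.1284   9.0961] rot deg [ 0.0266 -0.0352 -0.2709]
```

```bash
python3 -m handwheel '[{"claw":-0.5,"dx":17,"dy":-30.1,"dz":9,"ax":0,"ay":0,"az":0},{"claw":-0.5,"dx":17,"dy":-30.1,"dz":9,"ax":0,"ay":0,"az":0},{"claw":-0.5,"dx":17,"dy":-30.1,"dz":9,"ax":0,"ay":0,"az":0},{"claw":-0.5,"dx":17,"dy":-30.1,"dz":9,"ax":0,"ay":0,"az":0},{"claw":-0.5,"dx":17,"dy":-30.1,"dz":9,"ax":0,"ay":0,"az":0}]'; python3 go.py -72 -89 80
```

```text
clock: 2.03
position: [0.4102, -0.1797, 0.1486]
eef_rot: [0.0, 0.998, -0.069, 0.001]
contact_force: [0.9, -1.5, 0.6]
gripper_width: 0.253
t 2.0333 tcp board mm [-144.2789 -213.384   148.6293] F board [ 1.0699 -1.3619  0.5874] w 0.2525001821947593
goal [ 0.4989 -0.0664  0.08  ] d cm [  7.2202 -12.4422   6.864 ] rot deg [ 0.0298 -0.0601 -0.0021]
```

```bash
python3 -m handwheel '[{"claw":-0.5,"dx":6.3,"dy":-11,"dz":6.3,"ax":0,"ay":0,"az":0},{"claw":-0.5,"dx":6.3,"dy":-11,"dz":6.3,"ax":0,"ay":0,"az":0},{"claw":-0.5,"dx":6.3,"dy":-11,"dz":6.3,"ax":0,"ay":0,"az":0},{"claw":-0.5,"dx":6.3,"dy":-11,"dz":6.3,"ax":0,"ay":0,"az":0},{"claw":-0.5,"dx":6.3,"dy":-11,"dz":6.3,"ax":0,"ay":0,"az":0}]'; python3 go.py -72 -89 33
```

```text
clock: 2.45
position: [0.4865, -0.0778, 0.0831]
eef_rot: [-0.001, 0.998, -0.066, -0.002]
contact_force: [-0.9, 0.1, 0.2]
gripper_width: 0.25
t 2.45 tcp board mm [ -82.7397 -101.9099   83.0847] F board [-0.9272 -0.0702  0.1877] w 0.2501007434251408
goal [ 0.4989 -0.0664  0.033 ] d cm [ 1.1011 -1.276   5.0064] rot deg [-0.1079  0.2354  0.2931]
```

```bash
python3 -m handwheel '[{"claw":-0.5,"dx":1.1,"dy":-1.2,"dz":2.5,"ax":0,"ay":0,"az":0.3},{"claw":-0.5,"dx":1.1,"dy":-1.2,"dz":4.5,"ax":0,"ay":0,"az":0.3},{"claw":-0.5,"dx":1.1,"dy":-1.2,"dz":5.1,"ax":0,"ay":0,"az":0.3},{"claw":-0.5,"dx":1.1,"dy":-1.2,"dz":5.1,"ax":0,"ay":0,"az":0.3},{"claw":-0.5,"dx":1.1,"dy":-1.2,"dz":5.1,"ax":0,"ay":0,"az":0.3}]'; python3 go.py 24 -89 31
python3 - <<'E'
from h import *
a,b,c,d=140,250,200,350
im=snapshot("top")[a:b,c:d]; im2=snapshot("side")[170:280,240:370]
cv2.imwrite("pics/3.png",np.hstack([cv2.resize(im,(400,293),interpolation=cv2.INTER_CUBIC),cv2.resize(im2,(346,293),interpolation=cv2.INTER_CUBIC)]))
E
```

```text
clock: 2.87
position: [0.499, -0.0716, 0.0353]
eef_rot: [0.0, 0.997, -0.072, -0.0]
contact_force: [0.4, -0.3, 0.8]
gripper_width: 0.249
t 2.8667 tcp board mm [-71.2563 -94.0738  35.3479] F board [ 0.4236 -0.2326  0.7915] w 0.2486554930182882
goal [ 0.594  -0.0797  0.031 ] d cm [ 9.5223 -0.5685  0.4317] rot deg [ 0.0173  0.0178 -0.3671]
```

View pics/3.png

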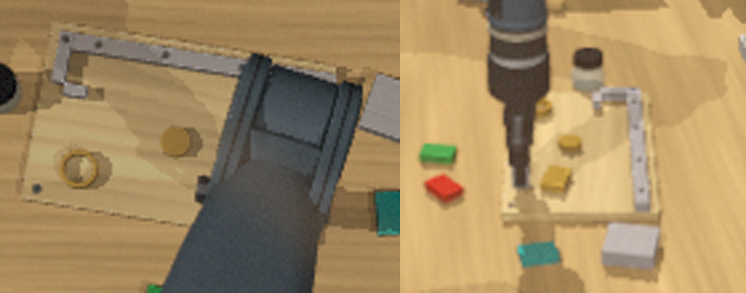

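The top view is partly hidden by the arm. The side view shows the fingertips at (518,183), on the open side of the blank at (556,180), and nothing has been disturbed. Now the push.

```bash
python3 -m handwheel '[{"claw":-0.5,"dx":1,"dy":0,"dz":0.1,"ax":0,"ay":0,"az":0},{"claw":-0.5,"dx":2,"dy":0,"dz":0.1,"ax":0,"ay":0,"az":0},{"claw":-0.5,"dx":3,"dy":0,"dz":0.1,"ax":0,"ay":0,"az":0},{"claw":-0.5,"dx":4,"dy":0,"dz":0.1,"ax":0,"ay":0,"az":0},{"claw":-0.5,"dx":5,"dy":0,"dz":0.1,"ax":0,"ay":0,"az":0}]'; python3 go.py 24 -92 31
```

```text
clock: 3.38
position: [0.55, -0.0788, 0.0356]
eef_rot: [0.0, 0.997, -0.072, 0.001]
contact_force: [0.3, -0.5, 1.0]
gripper_width: 0.251
t 3.3833 tcp board mm [-19.7416 -94.1917  35.5602] F board [ 0.3599 -0.451   0.9746] w 0.251265515965053
goal [ 0.5936 -0.0826  0.031 ] d cm [ 4.3717 -0.2456  0.4658] rot deg [ 0.0272 -0.1299 -0.3436]
```

```bash
python3 -m handwheel '[{"claw":-0.5,"dx":0,"dy":0,"dz":0.3,"ax":0,"ay":0,"az":0},{"claw":-0.5,"dx":0,"dy":0,"dz":0.3,"ax":0,"ay":0,"az":0}]'; python3 go.py 24 -92 31
python3 - <<'E'
from h import *
im2=snapshot("side")[190:270,250:350]
cv2.imwrite("pics/4.png",cv2.resize(im2,None,fx=5,fy=5,interpolation=cv2.INTER_CUBIC))
E
```

```text
clock: 3.55
position: [0.5494, -0.0785, 0.0317]
eef_rot: [0.0, 0.997, -0.072, 0.001]
contact_force: [-0.4, -0.5, -0.8]
gripper_width: 0.253
t 3.55 tcp board mm [-20.333  -93.9868  31.6721] F board [-0.2918 -0.5631 -0.7919] w 0.25317111291213973
goal [ 0.5936 -0.0826  0.031 ] d cm [ 4.432  -0.2242  0.0732] rot deg [ 0.0166 -0.0778 -0.329 ]
```

View pics/4.png

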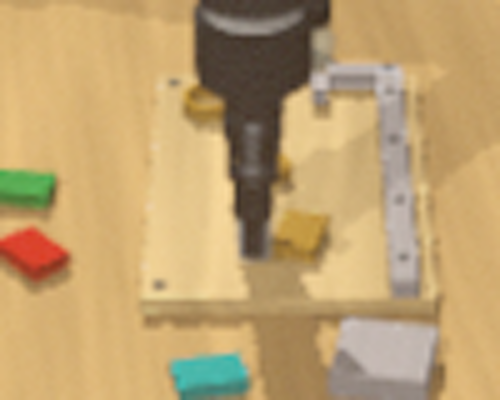

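The side view shows the fingertips at (253,250), low on the board. The blank at (300,232) is in contact and has moved towards the rail (~(400,200)). The push continues.

```bash
python3 -m handwheel '[{"claw":-0.5,"dx":0.8,"dy":0,"dz":0,"ax":0,"ay":0,"az":0},{"claw":-0.5,"dx":1.6,"dy":0,"dz":0,"ax":0,"ay":0,"az":0},{"claw":-0.5,"dx":2.4,"dy":0,"dz":0,"ax":0,"ay":0,"az":0},{"claw":-0.5,"dx":3.2,"dy":0,"dz":0,"ax":0,"ay":0,"az":0},{"claw":-0.5,"dx":3.7,"dy":0,"dz":0,"ax":0,"ay":0,"az":0}]'; python3 go.py 24 -92 31;  python3 -m handwheel '[{"claw":-0.5,"dx":0.2,"dy":0,"dz":0,"ax":0,"ay":0,"az":0},{"claw":-0.5,"dx":0.4,"dy":0,"dz":0,"ax":0,"ay":0,"az":0},{"claw":-0.5,"dx":0.4,"dy":0,"dz":0,"ax":0,"ay":0,"az":0}]'; python3 go.py 24 -92 31
```

```text
clock: 4.02
position: [0.5868, -0.0834, 0.0309]
eef_rot: [0.0, 0.997, -0.072, 0.0]
contact_force: [-0.6, 0.4, -0.4]
gripper_width: 0.248
t 4.0167 tcp board mm [ 17.3584 -93.7392  30.883 ] F board [-0.6491  0.2662 -0.4269] w 0.2477721913998925
goal [ 0.5936 -0.0826  0.031 ] d cm [ 0.6633 -0.1773 -0.0112] rot deg [ 0.0045 -0.0466 -0.294 ]
clock: 4.27
position: [0.5898, -0.0838, 0.0308]
eef_rot: [-0.0, 0.997, -0.072, 0.0]
contact_force: [-1.3, -0.1, -1.4]
gripper_width: 0.252
t 4.2667 tcp board mm [ 20.4076 -93.7126  30.7913] F board [-1.3095 -0.2763 -1.3919] w 0.25169317780320605
goal [ 0.5936 -0.0826  0.031 ] d cm [ 0.3583 -0.1731 -0.0208] rot deg [-0.0007 -0.0057 -0.2962]
```

```bash
python3 - <<'E'
from h import *
im2=snapshot("side")[190:270,250:350]
cv2.imwrite("pics/5.png",cv2.resize(im2,None,fx=7,fy=7,interpolation=cv2.INTER_CUBIC))
E
```

```text
(no output)
```

View pics/5.png

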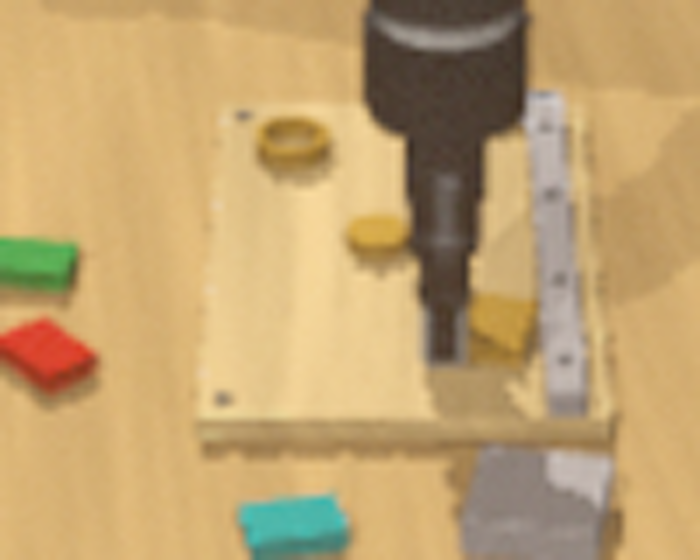

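The blank at (503,328) has its leading corner at or near the rail, with the rail face at about (540,300). I'll push on in small steps until the force rises.

```bash
python3 -m handwheel '[{"claw":-0.5,"dx":0.15,"dy":0,"dz":0,"ax":0,"ay":0,"az":0},{"claw":-0.5,"dx":0.3,"dy":0,"dz":0,"ax":0,"ay":0,"az":0},{"claw":-0.5,"dx":0.3,"dy":0,"dz":0,"ax":0,"ay":0,"az":0}]'; python3 go.py;  python3 -m handwheel '[{"claw":-0.5,"dx":0.15,"dy":0,"dz":0,"ax":0,"ay":0,"az":0},{"claw":-0.5,"dx":0.2,"dy":0,"dz":0,"ax":0,"ay":0,"az":0},{"claw":-0.5,"dx":0.2,"dy":0,"dz":0,"ax":0,"ay":0,"az":0}]'; python3 go.py
```

```text
clock: 4.57
position: [0.5917, -0.0842, 0.0307]
eef_rot: [0.0, 0.997, -0.072, -0.001]
contact_force: [-2.2, -0.2, 1.8]
gripper_width: 0.253
t 4.5667 tcp board mm [ 22.3277 -93.8623  30.6657] F board [-2.1938 -0.46    1.8079] w 0.2526791890165731
clock: 4.82
position: [0.5921, -0.0843, 0.0306]
eef_rot: [0.0, 0.997, -0.072, -0.003]
contact_force: [-6.1, 0.2, 4.3]
gripper_width: 0.252
t 4.8167 tcp board mm [ 22.7194 -93.9066  30.588 ] F board [-6.1027 -0.6138  4.286 ] w 0.2517592797037335
```

```bash
python3 -m handwheel '[{"claw":-0.5,"dx":0.1,"dy":0,"dz":0,"ax":0,"ay":0,"az":0},{"claw":-0.5,"dx":0.2,"dy":0,"dz":0,"ax":0,"ay":0,"az":0},{"claw":-0.5,"dx":0.2,"dy":0,"dz":0,"ax":0,"ay":0,"az":0},{"claw":-0.5,"dx":0.2,"dy":0,"dz":0,"ax":0,"ay":0,"az":0}]'; python3 go.py
python3 - <<'E'
from h import *
im2=snapshot("side")[215:260,300:350]
cv2.imwrite("pics/6.png",cv2.resize(im2,None,fx=10,fy=10,interpolation=cv2.INTER_CUBIC))
E
```

```text
clock: 5.15
position: [0.5924, -0.0844, 0.0304]
eef_rot: [0.0, 0.997, -0.072, -0.004]
contact_force: [-9.2, 0.0, 6.2]
gripper_width: 0.253
t 5.15 tcp board mm [ 23.068  -93.9631  30.4379] F board [-9.1232 -1.242   6.225 ] w 0.253039751518958
```

View pics/6.png

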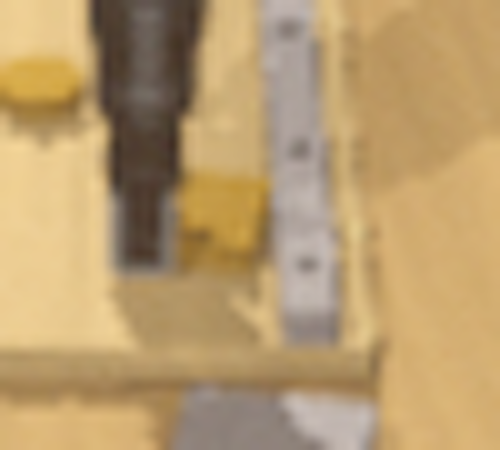

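The blank at (185–268, 175–260) lies against the rail, parallel to both the rail and the fingertips. With 9 N and no further motion, it is seated on the rail. I'll back off and measure it.

```bash
python3 -m handwheel '[{"claw":-0.5,"dx":-1.5,"dy":0,"dz":0,"ax":0,"ay":0,"az":0},{"claw":-0.5,"dx":-4,"dy":0,"dz":-1,"ax":0,"ay":0,"az":0},{"claw":0.2,"dx":-7,"dy":0,"dz":-4,"ax":0,"ay":0,"az":0},{"claw":0.4,"dx":-10,"dy":0,"dz":-7,"ax":0,"ay":0,"az":0},{"claw":0.4,"dx":-14,"dy":0,"dz":-9,"ax":0,"ay":0,"az":0}]'
python3 - <<'E'
from h import *
a,b,c,d=140,240,200,350
im=snapshot("top")[a:b,c:d]; im2=snapshot("side")[195:260,270:345]
cv2.imwrite("pics/7.png",np.hstack([cv2.resize(im,None,fx=3,fy=3,interpolation=cv2.INTER_CUBIC),cv2.resize(im2,(346,300),interpolation=cv2.INTER_CUBIC)]))
for n in ("top","side"):
    for o in models.landmark_of("blank",n): print(n,o["conf"],w(n,o["location"]))
E
```

```text
clock: 5.62
position: [0.4632, -0.0658, 0.1215]
eef_rot: [0.0, 0.997, -0.072, 0.003]
contact_force: [0.2, -1.1, 1.6]
gripper_width: 0.667
top 0.66 [ 0.50240306 -0.20661409  0.0037055 ]
top 0.59 [0.3993898  0.03172934 0.0019399 ]
side 0.6 [ 0.61607169 -0.08158118  0.00840187]
side 0.6 [0.39653446 0.02886134 0.00043704]
side 0.55 [ 5.01836874e-01 -2.09944283e-01 -3.60601614e-04]
side 0.48 [ 0.40514362 -0.053789    0.00107951]
```

View pics/7.png

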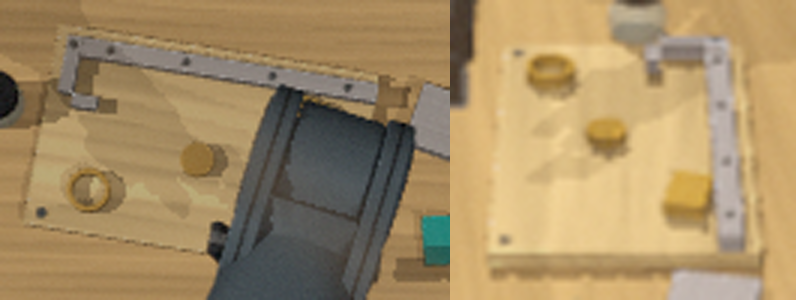

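The side view (right) shows the blank's top face at about (667–711, 172–206), parallel to and against the rail. The disc and bangle have not moved. I'll compute its position along the rail.

```bash
python3 - <<'E'
from go import *
k=346/75
uv=np.array([[223,172],[262,174],[261,207],[216,205]])/k+[270,195]
P=np.vstack([pix2w("side",uv,.024),[.6161,-.0816,.012]])
c,s=np.cos(B[2]),np.sin(B[2])
print((P[:,:2]-B[:2])@np.array([[c,-s],[s,c]])*1000)
E
python3 go.py 50 -94 80
```

```text
[[  37.4805  -67.4445]
 [  65.4194  -69.8747]
 [  63.4102 -113.5683]
 [  31.8852 -111.3033]
 [  46.1289  -87.89  ]]
t 5.8167 tcp board mm [-107.8851  -93.0854  120.282 ] F board [-0.1809  0.739  -0.2151] w 0.7043251425763071
goal [ 0.6191 -0.0882  0.08  ] d cm [15.7676  0.0061  4.1105] rot deg [ 0.0223 -0.2987 -0.3042]
```

```bash
python3 -m handwheel '[{"claw":0.7,"dx":15.5,"dy":-0.4,"dz":3,"ax":0,"ay":-0.3,"az":-0.3},{"claw":0.7,"dx":15.5,"dy":-0.4,"dz":3,"ax":0,"ay":-0.3,"az":-0.3},{"claw":0.7,"dx":15.5,"dy":-0.4,"dz":3,"ax":0,"ay":-0.3,"az":-0.3},{"claw":0.7,"dx":15.5,"dy":-0.4,"dz":3,"ax":0,"ay":-0.3,"az":-0.3},{"claw":0.7,"dx":15.5,"dy":-0.4,"dz":3,"ax":0,"ay":-0.3,"az":-0.3}]';python3 go.py 47.5 -89 31
python3 - <<'E'
from h import *
im2=snapshot("side")[180:260,270:350]
cv2.imwrite("pics/8.png",cv2.resize(im2,None,fx=7,fy=7,interpolation=cv2.INTER_CUBIC))
E
```

```text
clock: 6.23
position: [0.62, -0.0841, 0.081]
eef_rot: [-0.001, 0.998, -0.069, -0.004]
contact_force: [-1.7, 0.6, -0.4]
gripper_width: 0.853
t 6.2333 tcp board mm [ 50.3505 -89.8425  81.0096] F board [-1.7336  0.4094 -0.4087] w 0.8533931786053193
goal [ 0.6173 -0.0829  0.031 ] d cm [-0.2397 -0.0793  5.0034] rot deg [-0.0573  0.5189  0.0128]
```

View pics/8.png

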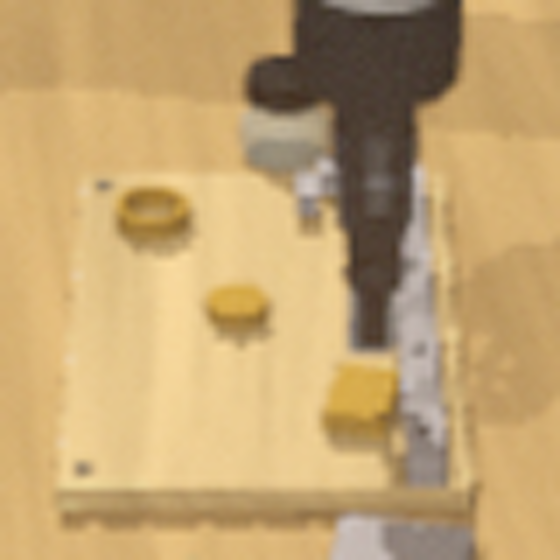

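The near finger at (372,345) is above and in line with the blank at (362,400), beside the rail. Descending.

```bash
python3 -m handwheel '[{"claw":0.7,"dx":-0.2,"dy":-0.1,"dz":2,"ax":0,"ay":0.4,"az":0},{"claw":0.7,"dx":-0.2,"dy":-0.1,"dz":4,"ax":0,"ay":0.4,"az":0},{"claw":0.7,"dx":-0.2,"dy":-0.1,"dz":5,"ax":0,"ay":0.4,"az":0},{"claw":0.7,"dx":-0.2,"dy":-0.1,"dz":5,"ax":0,"ay":0.4,"az":0},{"claw":0.7,"dx":-0.2,"dy":-0.1,"dz":5,"ax":0,"ay":0.4,"az":0}]';python3 go.py 47.5 -89 31
```

```text
clock: 6.7
position: [0.6127, -0.082, 0.0378]
eef_rot: [-0.0, 0.998, -0.069, -0.0]
contact_force: [-0.2, 0.0, -0.1]
gripper_width: 0.852
t 6.7 tcp board mm [ 42.7815 -88.7314  37.8184] F board [-0.2354  0.0025 -0.1394] w 0.8522680595169169
goal [ 0.6173 -0.0829  0.031 ] d cm [0.4722 0.0271 0.6816] rot deg [-0.016   0.0289  0.003 ]
```

```bash
python3 -m handwheel '[{"claw":0.7,"dx":0.4,"dy":0,"dz":0.3,"ax":0,"ay":0,"az":0},{"claw":0.7,"dx":0.4,"dy":0,"dz":0.6,"ax":0,"ay":0,"az":0},{"claw":0.7,"dx":0.4,"dy":0,"dz":0.6,"ax":0,"ay":0,"az":0}]';python3 go.py 47.5 -89 31;  python3 -m handwheel '[{"claw":0.2,"dx":0,"dy":0,"dz":0,"ax":0,"ay":0,"az":0},{"claw":0.2,"dx":0,"dy":0,"dz":0,"ax":0,"ay":0,"az":0},{"claw":0.2,"dx":0,"dy":0,"dz":0,"ax":0,"ay":0,"az":0}]' 20; python3 go.py 47.5 -89 31
```

```text
clock: 6.95
position: [0.6184, -0.083, 0.0336]
eef_rot: [0.0, 0.998, -0.069, 0.002]
contact_force: [-0.2, -0.7, 0.3]
gripper_width: 0.851
t 6.95 tcp board mm [ 48.6455 -88.9752  33.592 ] F board [-0.0836 -0.6968  0.2547] w 0.850563560276082
goal [ 0.6173 -0.0829  0.031 ] d cm [-0.1155  0.0025  0.2588] rot deg [ 0.0082 -0.2046 -0.0039]
clock: 7.2
position: [0.618, -0.0826, 0.0334]
eef_rot: [-0.0, 0.998, -0.069, 0.001]
contact_force: [0.3, 1.0, -0.4]
gripper_width: 0.598
t 7.2 tcp board mm [ 48.1124 -88.6321  33.3725] F board [ 0.1445  1.0187 -0.4362] w 0.5975194884010828
goal [ 0.6173 -0.0829  0.031 ] d cm [-0.0619  0.0369  0.2371] rot deg [-0.0278 -0.153   0.0058]
```

```bash
python3 -m handwheel '[{"claw":0.2,"dx":0,"dy":0,"dz":0.2,"ax":0,"ay":0,"az":0},{"claw":-0.2,"dx":0,"dy":0,"dz":0.2,"ax":0,"ay":0,"az":0},{"claw":-0.2,"dx":0,"dy":0,"dz":0.2,"ax":0,"ay":0,"az":0},{"claw":-0.2,"dx":0,"dy":0,"dz":0.2,"ax":0,"ay":0,"az":0}]' 20; python3 go.py 47.5 -89 31
```

```text
clock: 7.53
position: [0.6179, -0.0827, 0.0312]
eef_rot: [-0.0, 0.998, -0.069, 0.001]
contact_force: [-0.0, 0.6, 2.8]
gripper_width: 0.524
t 7.5333 tcp board mm [ 48.0505 -88.7385  31.2202] F board [-0.1063  0.6353  2.7545] w 0.5244051399642138
goal [ 0.6173 -0.0829  0.031 ] d cm [-0.0551  0.0261  0.0219] rot deg [-0.0121 -0.1388  0.0084]
```

Gripped at 0.524, which is about 44.5 mm and matches the blank's length. Next I'll press 2 mm towards the rail and start the drag.

```bash
python3 -m handwheel '[{"claw":-0.2,"dx":0.15,"dy":0,"dz":0,"ax":0,"ay":0,"az":0},{"claw":-0.2,"dx":0.25,"dy":-0.5,"dz":0,"ax":0,"ay":0,"az":0},{"claw":-0.2,"dx":0.25,"dy":-1.5,"dz":0,"ax":0,"ay":0,"az":0},{"claw":-0.2,"dx":0.25,"dy":-2.5,"dz":0,"ax":0,"ay":0,"az":0},{"claw":-0.2,"dx":0.25,"dy":-3.5,"dz":0,"ax":0,"ay":0,"az":0}]'; python3 go.py 50 75 31
```

```text
clock: 7.95
position: [0.6244, -0.0503, 0.0312]
eef_rot: [0.002, 0.998, -0.07, 0.0]
contact_force: [-3.2, -4.7, 4.7]
gripper_width: 0.517
t 7.95 tcp board mm [ 50.0759 -55.7313  31.1654] F board [-2.5344 -5.1227  4.7029] w 0.5173309294523902
goal [0.6423 0.0792 0.031 ] d cm [ -0.0293 -13.073   -0.0464] rot deg [ 0.276  -0.0579 -0.0953]
```

```bash
python3 -m handwheel '[{"claw":-0.2,"dx":0.1,"dy":-1.2,"dz":0,"ax":0,"ay":0,"az":0},{"claw":-0.2,"dx":0.1,"dy":-2.4,"dz":0,"ax":0,"ay":0,"az":0},{"claw":-0.2,"dx":0.1,"dy":-3.6,"dz":0,"ax":0,"ay":0,"az":0},{"claw":-0.2,"dx":0.1,"dy":-4.8,"dz":0,"ax":0,"ay":0,"az":0},{"claw":-0.2,"dx":0.1,"dy":-6,"dz":0,"ax":0,"ay":0,"az":0}]'; python3 go.py 50 75 31
```

```text
clock: 8.37
position: [0.632, -0.0045, 0.0313]
eef_rot: [-0.003, 0.998, -0.057, 0.0]
contact_force: [-3.9, -4.5, 6.1]
gripper_width: 0.514
t 8.3667 tcp board mm [51.2472 -9.3025 31.3034] F board [-3.2758 -5.0288  6.1057] w 0.5138224265376031
goal [0.6423 0.0792 0.031 ] d cm [ 0.0703 -8.4306  0.0754] rot deg [-0.3061 -0.0311  1.3258]
```

```bash
python3 -m handwheel '[{"claw":-0.2,"dx":0.1,"dy":-0.6,"dz":0,"ax":0,"ay":0,"az":0},{"claw":-0.2,"dx":0.1,"dy":-1.2,"dz":0,"ax":0,"ay":0,"az":0},{"claw":-0.2,"dx":0.1,"dy":-1.8,"dz":0,"ax":0,"ay":0,"az":0},{"claw":-0.2,"dx":0.1,"dy":-2.4,"dz":0,"ax":0,"ay":0,"az":0},{"claw":-0.2,"dx":0.1,"dy":-3,"dz":0,"ax":0,"ay":0,"az":0}]'; python3 go.py 50 75 31
```

```text
clock: 8.78
position: [0.6349, 0.012, 0.0315]
eef_rot: [-0.008, 0.999, -0.047, 0.0]
contact_force: [-4.8, -4.7, 5.3]
gripper_width: 0.516
t 8.7833 tcp board mm [51.8347  7.3795 31.5057] F board [-4.0733 -5.2756  5.3039] w 0.5156119188690506
goal [0.6423 0.0792 0.031 ] d cm [ 0.1192 -6.7619  0.1563] rot deg [-0.8953  0.0364  2.5632]
```

```bash
python3 - <<'E'
from h import *
im2=snapshot("side")[180:260,270:350]
cv2.imwrite("pics/9.png",cv2.resize(im2,None,fx=7,fy=7,interpolation=cv2.INTER_CUBIC))
E
python3 go.py 50 75 31
```

```text
t 8.8333 tcp board mm [51.848   8.1298 31.501 ] F board [-3.7902 -4.5568  6.944 ] w 0.5158566886948069
goal [0.6423 0.0792 0.031 ] d cm [ 0.1198 -6.6868  0.1604] rot deg [-0.9446  0.0313  2.6089]
```

View pics/9.png

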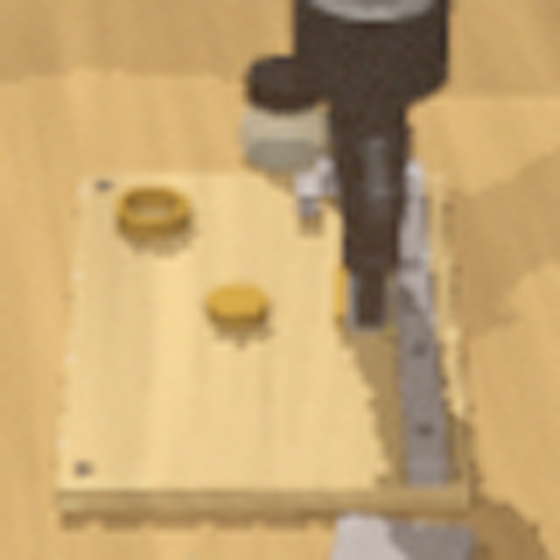

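The fingers hold the blank at (345,295), beside the rail. The arm is lagging and has yawed about 2.6° under the drag. I'll pause to see how it settles, easing the downward press slightly.

```bash
python3 -m handwheel '[{"claw":-0.2,"dx":-0.05,"dy":0,"dz":-0.1,"ax":0,"ay":0,"az":0},{"claw":-0.2,"dx":-0.05,"dy":0,"dz":-0.1,"ax":0,"ay":0,"az":0},{"claw":-0.2,"dx":-0.05,"dy":0,"dz":-0.1,"ax":0,"ay":0,"az":0}]'; python3 go.py 50 75 31; python3 -c "
from h import *;s=bot.read_state();print(s['wrist_torque'],s['tau'],s['joints'],s['qd'])"
```

```text
clock: 9.08
position: [0.6351, 0.0143, 0.0317]
eef_rot: [-0.011, 0.999, -0.046, 0.001]
contact_force: [-0.6, -0.6, 1.2]
gripper_width: 0.51
t 9.0833 tcp board mm [51.7479  9.6884 31.7442] F board [-0.5528 -0.6423  1.163 ] w 0.5096554028167981
goal [0.6423 0.0792 0.031 ] d cm [ 0.125  -6.5293  0.2123] rot deg [-1.2094 -0.023   2.6306]
[-0.33046294  0.31716709 -0.0053177 ] [ 8.39623790e-01 -4.46412957e+01  3.08588004e+01 -5.38566615e-01
  5.89736402e-01 -4.71563122e-03] [-0.09299543  0.38581862  0.05938275  1.24349339  0.02109196  3.14069148] [ 0.00108107  0.00036026  0.00124482  0.00021396 -0.0003883  -0.00124022]
```

Joint 6 is at its 3.14 limit, and that explains the yaw and lag. I'll release, rise, turn the tool half a turn back and regrip.

```bash
python3 -m handwheel '[{"claw":0.1,"dx":0,"dy":0,"dz":0,"ax":0,"ay":0,"az":-2},{"claw":0.4,"dx":0,"dy":0,"dz":0,"ax":0,"ay":0,"az":-2},{"claw":0.5,"dx":0,"dy":0,"dz":0,"ax":0,"ay":0,"az":-2},{"claw":0.5,"dx":0,"dy":0,"dz":-3,"ax":0,"ay":0,"az":-2},{"claw":0.5,"dx":0,"dy":0,"dz":-7,"ax":0,"ay":0,"az":-2}]' 
python3 -m handwheel '[{"claw":0.5,"dx":0,"dy":0,"dz":-1,"ax":0,"ay":0,"az":-7},{"claw":0.5,"dx":0,"dy":0,"dz":-2,"ax":0,"ay":0,"az":-14},{"claw":0.5,"dx":0,"dy":0,"dz":-2,"ax":0,"ay":0,"az":-21},{"claw":0.5,"dx":0,"dy":0,"dz":-2,"ax":0,"ay":0,"az":-28},{"claw":0.5,"dx":0,"dy":0,"dz":-2,"ax":0,"ay":0,"az":-35}]' 
python3 -m handwheel '[{"claw":0.5,"dx":0,"dy":0,"dz":0,"ax":0,"ay":0,"az":-7},{"claw":0.5,"dx":0,"dy":0,"dz":0,"ax":0,"ay":0,"az":-14},{"claw":0.5,"dx":0,"dy":0,"dz":0,"ax":0,"ay":0,"az":-21},{"claw":0.5,"dx":0,"dy":0,"dz":0,"ax":0,"ay":0,"az":-28},{"claw":0.5,"dx":0,"dy":0,"dz":0,"ax":0,"ay":0,"az":-35}]' 
sed -i 's/np.diag(\[1,-1,-1.\])/np.diag([-1,1,-1.])/' go.py; python3 go.py 50 10 90
```

```text
clock: 9.5
position: [0.631, 0.0137, 0.0966]
eef_rot: [-0.011, 1.0, -0.029, -0.004]
contact_force: [0.6, -0.5, -0.1]
gripper_width: 0.749
clock: 9.92
position: [0.6355, 0.0128, 0.1225]
eef_rot: [-0.01, 0.961, 0.276, 0.005]
contact_force: [-0.4, -0.3, 0.5]
gripper_width: 0.749
clock: 10.33
position: [0.6351, 0.0128, 0.1218]
eef_rot: [-0.008, 0.834, 0.552, 0.008]
contact_force: [-0.0, 0.6, 0.4]
gripper_width: 0.747
t 10.3333 tcp board mm [ 51.9874   8.2626 121.8244] F board [-0.1091  0.6361  0.4487] w 0.7474363623357223
goal [0.6334 0.0148 0.09  ] d cm [ 0.0474 -0.2203  3.1854] rot deg [   0.9223   -1.1457 -105.0419]
```

```bash
python3 -m handwheel '[{"claw":0.5,"dx":0,"dy":0,"dz":0,"ax":0,"ay":0,"az":-7},{"claw":0.5,"dx":0,"dy":0,"dz":0,"ax":0,"ay":0,"az":-14},{"claw":0.5,"dx":0,"dy":0,"dz":0,"ax":0,"ay":0,"az":-21},{"claw":0.5,"dx":0,"dy":0,"dz":0,"ax":0,"ay":0,"az":-28},{"claw":0.5,"dx":0,"dy":0,"dz":0,"ax":0,"ay":0,"az":-35}]' 
python3 -m handwheel '[{"claw":0.5,"dx":0,"dy":0,"dz":0,"ax":0,"ay":0,"az":-7},{"claw":0.5,"dx":0,"dy":0,"dz":0,"ax":0,"ay":0,"az":-14},{"claw":0.5,"dx":0,"dy":0,"dz":0,"ax":0,"ay":0,"az":-21},{"claw":0.5,"dx":0,"dy":0,"dz":0,"ax":0,"ay":0,"az":-28},{"claw":0.5,"dx":0,"dy":0,"dz":0,"ax":0,"ay":0,"az":-35}]' 
python3 -m handwheel '[{"claw":0.5,"dx":0,"dy":0,"dz":0,"ax":0,"ay":0,"az":-7},{"claw":0.5,"dx":0,"dy":0,"dz":0,"ax":0,"ay":0,"az":-14},{"claw":0.5,"dx":0,"dy":0,"dz":0,"ax":0,"ay":0,"az":-21},{"claw":0.5,"dx":0,"dy":0,"dz":0,"ax":0,"ay":0,"az":-28},{"claw":0.5,"dx":0,"dy":0,"dz":0,"ax":0,"ay":0,"az":-34}]' 
python3 go.py 48 8 75
python3 - <<'E'
from h import *
im2=snapshot("side")[180:260,270:350]
cv2.imwrite("pics/10.png",cv2.resize(im2,None,fx=7,fy=7,interpolation=cv2.INTER_CUBIC))
for o in models.landmark_of("blank","side")[:4]: print(o["conf"],w("side",o["location"]))
E
```

```text
clock: 10.75
position: [0.6351, 0.0128, 0.1218]
eef_rot: [-0.006, 0.629, 0.777, 0.01]
contact_force: [-0.6, -0.3, -1.3]
gripper_width: 0.752
clock: 11.17
position: [0.6351, 0.0128, 0.1218]
eef_rot: [-0.002, 0.366, 0.931, 0.011]
contact_force: [-0.0, 0.3, -0.6]
gripper_width: 0.752
clock: 11.58
position: [0.6351, 0.0128, 0.1218]
eef_rot: [0.001, 0.078, 0.997, 0.011]
contact_force: [-0.4, 0.3, -0.3]
gripper_width: 0.749
t 11.5833 tcp board mm [ 51.9773   8.2604 121.8054] F board [-0.3857  0.2173 -0.3083] w 0.749235831459543
goal [0.6311 0.0131 0.075 ] d cm [ 0.3975 -0.1373  4.6786] rot deg [ 1.2725  0.0154 -1.0606]
0.65 [0.6302357  0.01561441 0.00808907]
0.61 [3.96753917e-01 2.71064850e-02 3.41568076e-05]
0.6 [ 0.40589827 -0.05092343 -0.00106269]
0.49 [ 5.01614021e-01 -2.08164264e-01 -3.17375204e-04]
```

View pics/10.png

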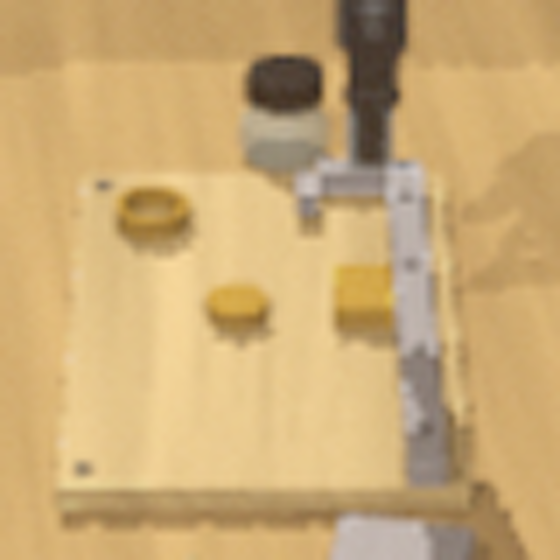

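The blank at (365,295) lies flat along the rail, and the disc, bangle and jar have not moved. Regrip at board y≈+9.

```bash
python3 -m handwheel '[{"claw":0.7,"dx":0.4,"dy":0,"dz":3,"ax":1.3,"ay":0,"az":-1},{"claw":0.7,"dx":0.4,"dy":0,"dz":5,"ax":1.3,"ay":0,"az":-1},{"claw":0.7,"dx":0.4,"dy":0,"dz":5,"ax":1.3,"ay":0,"az":-1},{"claw":0.7,"dx":0.4,"dy":0,"dz":5,"ax":1.3,"ay":0,"az":-1}]'; python3 go.py 47.5 9 33
```

```text
clock: 12.02
position: [0.6297, 0.0145, 0.0703]
eef_rot: [-0.002, 0.073, 0.997, -0.0]
contact_force: [0.1, 0.3, -0.3]
gripper_width: 0.855
t 12.0167 tcp board mm [46.358   9.1931 70.2922] F board [ 0.088   0.2735 -0.2574] w 0.8552261132713769
goal [0.6308 0.0142 0.033 ] d cm [-0.1292 -0.0144  3.7288] rot deg [-0.0601 -0.2286 -0.472 ]
```

```bash
python3 -m handwheel '[{"claw":0.7,"dx":-0.1,"dy":0,"dz":2,"ax":0,"ay":0,"az":0},{"claw":0.7,"dx":-0.1,"dy":0,"dz":3.3,"ax":0,"ay":0,"az":0},{"claw":0.7,"dx":-0.1,"dy":0,"dz":3.6,"ax":0,"ay":0,"az":0},{"claw":0.5,"dx":-0.1,"dy":0,"dz":3.7,"ax":0,"ay":0,"az":0},{"claw":0.3,"dx":-0.1,"dy":0,"dz":3.7,"ax":0,"ay":0,"az":0}]'; python3 go.py 48 9 31.5
```

```text
clock: 12.43
position: [0.6323, 0.014, 0.0355]
eef_rot: [0.0, 0.072, 0.997, -0.001]
contact_force: [0.2, 1.1, 0.3]
gripper_width: 0.654
t 12.4333 tcp board mm [49.08    8.9875 35.4916] F board [0.0474 1.1165 0.3014] w 0.6541221693877616
goal [0.6313 0.0141 0.0315] d cm [0.1081 0.0009 0.3991] rot deg [-0.0569  0.0166 -0.3924]
```

```bash
python3 -m handwheel '[{"claw":0.3,"dx":0.1,"dy":0,"dz":0.3,"ax":0,"ay":0,"az":0},{"claw":0.3,"dx":0.1,"dy":0,"dz":0.3,"ax":0,"ay":0,"az":0},{"claw":-0.2,"dx":0.1,"dy":0,"dz":0.3,"ax":0,"ay":0,"az":0},{"claw":-0.2,"dx":0.1,"dy":0,"dz":0.3,"ax":0,"ay":0,"az":0},{"claw":-0.2,"dx":0.1,"dy":0,"dz":0.3,"ax":0,"ay":0,"az":0}]' 20; python3 go.py 50 72 32
python3 -m handwheel '[{"claw":-0.2,"dx":-0.15,"dy":0,"dz":0,"ax":0,"ay":0,"az":0},{"claw":-0.2,"dx":-0.3,"dy":0.5,"dz":0,"ax":0,"ay":0,"az":0},{"claw":-0.2,"dx":-0.3,"dy":1.2,"dz":0,"ax":0,"ay":0,"az":0},{"claw":-0.2,"dx":-0.3,"dy":2,"dz":0,"ax":0,"ay":0,"az":0}]'; python3 go.py 50 72 32
```

```text
clock: 12.85
position: [0.6318, 0.0141, 0.0329]
eef_rot: [0.001, 0.072, 0.997, -0.001]
contact_force: [-0.9, 0.4, 0.8]
gripper_width: 0.512
t 12.85 tcp board mm [48.4747  9.0528 32.914 ] F board [-0.9707  0.2194  0.8208] w 0.512226808010717
goal [0.6419 0.0762 0.032 ] d cm [-0.1126  6.2956  0.0852] rot deg [-0.0585  0.0871 -0.3618]
clock: 13.18
position: [0.634, 0.029, 0.033]
eef_rot: [-0.003, 0.074, 0.997, -0.006]
contact_force: [-9.8, -9.4, 9.3]
gripper_width: 0.504
t 13.1833 tcp board mm [48.6029 24.1365 32.9724] F board [ -8.4362 -10.6366   9.2885] w 0.5037163058699243
goal [0.6419 0.0762 0.032 ] d cm [-0.0951  4.7882  0.0417] rot deg [-0.6571 -0.3147 -0.5382]
```

```bash
python3 -m handwheel '[{"claw":-0.2,"dx":0.08,"dy":0.8,"dz":0,"ax":0,"ay":0,"az":0},{"claw":-0.2,"dx":0.08,"dy":1.6,"dz":-0.05,"ax":0,"ay":0,"az":0},{"claw":-0.2,"dx":0.08,"dy":2.4,"dz":-0.05,"ax":0,"ay":0,"az":0},{"claw":-0.2,"dx":0.08,"dy":3.2,"dz":-0.05,"ax":0,"ay":0,"az":0}]'; python3 go.py 50 72 32
```

```text
clock: 13.52
position: [0.6383, 0.0623, 0.033]
eef_rot: [-0.003, 0.073, 0.997, -0.004]
contact_force: [-8.0, -7.6, 7.2]
gripper_width: 0.507
t 13.5167 tcp board mm [48.347  57.6651 32.9664] F board [-6.838  -8.6178  7.2399] w 0.5067125607662439
goal [0.6419 0.0762 0.032 ] d cm [-0.1538  1.4356  0.0834] rot deg [-0.5001 -0.2637 -0.4756]
```

```bash
python3 -m handwheel '[{"claw":-0.2,"dx":0,"dy":0.5,"dz":0,"ax":0,"ay":0,"az":0},{"claw":-0.2,"dx":0,"dy":1,"dz":0,"ax":0,"ay":0,"az":0},{"claw":-0.2,"dx":0,"dy":1.4,"dz":0,"ax":0,"ay":0,"az":0},{"claw":-0.2,"dx":0,"dy":1.4,"dz":0,"ax":0,"ay":0,"az":0}]'; python3 go.py 50 75 32
```

```text
clock: 13.85
position: [0.6403, 0.0769, 0.033]
eef_rot: [-0.003, 0.073, 0.997, -0.004]
contact_force: [-7.6, -5.1, 7.2]
gripper_width: 0.506
t 13.85 tcp board mm [48.2975 72.4296 32.9547] F board [-6.7958 -6.0733  7.2485] w 0.5060006487402668
goal [0.6423 0.0792 0.032 ] d cm [-0.1689  0.259   0.0927] rot deg [-0.4344 -0.2746 -0.4091]
```

```bash
python3 -m handwheel '[{"claw":-0.2,"dx":0.2,"dy":0,"dz":0,"ax":0,"ay":0,"az":0},{"claw":0.2,"dx":0.3,"dy":0,"dz":0,"ax":0,"ay":0,"az":0},{"claw":0.2,"dx":0.3,"dy":0,"dz":0,"ax":0,"ay":0,"az":0},{"claw":0.2,"dx":0.3,"dy":0,"dz":0,"ax":0,"ay":0,"az":0}]'; python3 go.py
python3 -m handwheel '[{"claw":0.25,"dx":0,"dy":0,"dz":-2,"ax":0,"ay":0,"az":0},{"claw":0.25,"dx":0,"dy":0,"dz":-4.5,"ax":0,"ay":0,"az":0},{"claw":-0.5,"dx":0,"dy":-2.5,"dz":-4.5,"ax":0,"ay":0,"az":0},{"claw":-1,"dx":0,"dy":-4.5,"dz":-4.5,"ax":0,"ay":0,"az":0},{"claw":-1,"dx":0,"dy":-4.5,"dz":-4.5,"ax":0,"ay":0,"az":0}]'; python3 go.py 46.5 26 32
python3 -c "
from h import *
snapshot('side')
for o in models.landmark_of('blank','side')[:4]: print(o['conf'],w('side',o['location']))"
```

```text
clock: 14.18
position: [0.6401, 0.0799, 0.0323]
eef_rot: [0.0, 0.072, 0.997, -0.0]
contact_force: [0.5, -0.1, -0.8]
gripper_width: 0.601
t 14.1833 tcp board mm [47.6722 75.3292 32.2845] F board [ 0.5222 -0.037  -0.7554] w 0.6008085419615301
clock: 14.6
position: [0.634, 0.0321, 0.0784]
eef_rot: [0.001, 0.074, 0.997, -0.001]
contact_force: [0.8, 0.4, 1.4]
gripper_width: 0.205
t 14.6 tcp board mm [48.1832 27.1839 78.3544] F board [0.7272 0.5441 1.3782] w 0.20528395146327585
goal [0.6321 0.0312 0.032 ] d cm [ 0.1762 -0.1071  4.6354] rot deg [-0.1596  0.1108 -0.5287]
0.65 [ 0.40520088 -0.05430568  0.0015989 ]
0.55 [0.64161122 0.07877202 0.00909142]
0.54 [3.95841284e-01 2.60262199e-02 2.28155703e-05]
0.45 [ 0.50423797 -0.20461369 -0.0029854 ]
```

```bash
python3 -m handwheel '[{"claw":-1,"dx":0.15,"dy":-0.1,"dz":2,"ax":0,"ay":0,"az":-0.4},{"claw":-1,"dx":0.15,"dy":-0.1,"dz":4,"ax":0,"ay":0,"az":-0.4},{"claw":-1,"dx":0.15,"dy":-0.1,"dz":4.5,"ax":0,"ay":0,"az":-0.4},{"claw":-1,"dx":0.15,"dy":-0.1,"dz":4.5,"ax":0,"ay":0,"az":-0.4}]'; python3 go.py 46.5 60 32
```

```text
clock: 15.03
position: [0.6304, 0.0353, 0.0307]
eef_rot: [-0.002, 0.068, 0.998, -0.0]
contact_force: [0.7, -0.2, 0.3]
gripper_width: -0.006
t 15.0333 tcp board mm [44.1706 29.8964 30.6855] F board [ 0.7715 -0.145   0.3353] w -0.005612581378056085
goal [0.6368 0.0648 0.032 ] d cm [-0.2376  3.0098 -0.1349] rot deg [-0.0486 -0.2099  0.0979]
```

```bash
python3 -m handwheel '[{"claw":-1,"dx":-0.1,"dy":0.8,"dz":-0.1,"ax":0,"ay":0,"az":0},{"claw":-1,"dx":-0.2,"dy":1.4,"dz":-0.1,"ax":0,"ay":0,"az":0},{"claw":-1,"dx":-0.3,"dy":2,"dz":-0.1,"ax":0,"ay":0,"az":0},{"claw":-1,"dx":-0.35,"dy":2.5,"dz":-0.1,"ax":0,"ay":0,"az":0},{"claw":-1,"dx":-0.4,"dy":3,"dz":-0.1,"ax":0,"ay":0,"az":0}]'; python3 go.py 46.5 66 32
python3 -m handwheel '[{"claw":-1,"dx":0,"dy":0.15,"dz":0,"ax":0,"ay":0,"az":0},{"claw":-1,"dx":0,"dy":0.3,"dz":0,"ax":0,"ay":0,"az":0},{"claw":-1,"dx":0,"dy":0.45,"dz":0,"ax":0,"ay":0,"az":0},{"claw":-1,"dx":0,"dy":0.5,"dz":0,"ax":0,"ay":0,"az":0}]'; python3 go.py 46.5 70 32
```

```text
clock: 15.45
position: [0.64, 0.0632, 0.0346]
eef_rot: [0.0, 0.069, 0.998, -0.002]
contact_force: [-3.7, -4.1, 4.0]
gripper_width: -0.002
t 15.45 tcp board mm [49.9035 58.857  34.6337] F board [-3.0884 -4.5636  3.9744] w -0.0023463004946429433
goal [0.6376 0.0708 0.032 ] d cm [0.3399 0.7156 0.2605] rot deg [-0.2124  0.0304  0.05  ]
clock: 15.78
position: [0.6406, 0.0674, 0.0346]
eef_rot: [0.0, 0.069, 0.998, -0.002]
contact_force: [-3.2, -5.1, 5.4]
gripper_width: -0.002
t 15.7833 tcp board mm [49.8582 63.0416 34.6033] F board [-2.4621 -5.54    5.4182] w -0.0019294420350451445
goal [0.6382 0.0747 0.032 ] d cm [0.3359 0.6968 0.2576] rot deg [-0.2055  0.0325  0.0069]
```

```bash
python3 -m handwheel '[{"claw":-1,"dx":0.05,"dy":0.15,"dz":0,"ax":0,"ay":0,"az":0},{"claw":-1,"dx":0.1,"dy":0.3,"dz":0,"ax":0,"ay":0,"az":0},{"claw":-1,"dx":0.1,"dy":0.4,"dz":0,"ax":0,"ay":0,"az":0},{"claw":-1,"dx":0.1,"dy":0.4,"dz":0,"ax":0,"ay":0,"az":0}]'; python3 go.py
python3 -m handwheel '[{"claw":-1,"dx":0,"dy":0.15,"dz":0,"ax":0,"ay":0,"az":0},{"claw":-1,"dx":0,"dy":0.3,"dz":0,"ax":0,"ay":0,"az":0},{"claw":-1,"dx":0,"dy":0.3,"dz":0,"ax":0,"ay":0,"az":0}]'; python3 go.py
```

```text
clock: 16.12
position: [0.6411, 0.0725, 0.0346]
eef_rot: [0.001, 0.069, 0.998, -0.001]
contact_force: [-0.9, -3.2, 5.7]
gripper_width: 0.003
t 16.1167 tcp board mm [49.6963 68.1623 34.565 ] F board [-0.4443 -3.2692  5.7104] w 0.0030231371873816436
clock: 16.37
position: [0.6415, 0.0755, 0.0346]
eef_rot: [0.001, 0.069, 0.998, -0.001]
contact_force: [-0.4, -4.3, 4.7]
gripper_width: -0.0
t 16.3667 tcp board mm [49.6811 71.1706 34.5793] F board [ 0.2253 -4.3108  4.6639] w -0.000319812445171083
```

The fingers have gone further than expected with a steady upward force, so I'm looking before pushing on.

```bash
python3 - <<'E'
from h import *
im=snapshot("top")[145:195,205:265]; im2=snapshot("side")[190:240,295:345]
cv2.imwrite("pics/11.png",np.hstack([cv2.resize(im,(420,350),interpolation=cv2.INTER_CUBIC),cv2.resize(im2,(350,350),interpolation=cv2.INTER_CUBIC)]))
for n in ("top","side"):
    for o in models.landmark_of("blank",n)[:5]: print(n,o["conf"],w(n,o["location"]))
    for o in models.recognise("blank",n)[:5]: print(n,o["conf"],w(n,o["location"]))
E
```

```text
top 0.67 [0.57971798 0.0188813  0.00164501]
top 0.64 [ 0.50427378 -0.20867496  0.00211704]
top 0.61 [ 0.40982922 -0.05611426  0.00156455]
top 0.46 [0.39589735 0.03305398 0.00476445]
top 0.59 [ 0.50342057 -0.20587961  0.01607584]
top 0.55 [ 0.4064325  -0.05329641  0.01496649]
side 0.68 [ 0.39620888  0.02577727 -0.00055416]
side 0.48 [ 0.5004151  -0.20839252  0.00151306]
side 0.46 [ 4.04509274e-01 -5.09084992e-02 -4.75685270e-05]
side 0.67 [ 0.500553   -0.21550904  0.01049505]
side 0.67 [0.61097887 0.18458009 0.03160298]
side 0.62 [ 0.40912031 -0.06262444  0.00948789]
side 0.61 [0.39630995 0.02253025 0.01314755]
```

No views are left (12 used), so I continue on numbers. I'll lift straight up and away, then measure with the networks.

```bash
python3 -m handwheel '[{"claw":-1,"dx":0,"dy":-0.1,"dz":0,"ax":0,"ay":0,"az":0},{"claw":-1,"dx":0,"dy":-0.2,"dz":-2,"ax":0,"ay":0,"az":0},{"claw":-1,"dx":0,"dy":-1,"dz":-5,"ax":0,"ay":0,"az":0},{"claw":-1,"dx":3,"dy":-3,"dz":-8,"ax":0,"ay":0,"az":0},{"claw":-1,"dx":7,"dy":-3,"dz":-11,"ax":0,"ay":0,"az":0}]'; python3 -m handwheel '[{"claw":-1,"dx":4,"dy":0,"dz":-4,"ax":0,"ay":0,"az":0},{"claw":-1,"dx":8,"dy":0,"dz":-4,"ax":0,"ay":0,"az":0},{"claw":-1,"dx":12,"dy":0,"dz":-4,"ax":0,"ay":0,"az":0},{"claw":-1,"dx":16,"dy":0,"dz":-4,"ax":0,"ay":0,"az":0},{"claw":-1,"dx":16,"dy":0,"dz":-4,"ax":0,"ay":0,"az":0}]'
cat > meas.py <<'E'
from go import *
c,s=np.cos(B[2]),np.sin(B[2]); Q=np.array([[c,-s],[s,c]])
tb=lambda P:(np.atleast_2d(P)[:,:2]-B[:2])@Q*1000
for n in ("top","side"):
    im=snapshot(n)
    for l in ("blank","disc","bangle","seat"):
        for o in models.landmark_of(l,n):
            v=w(n,o["location"])
            if v[0]>.53 and -.17<v[1]<.17: print(n,l,round(o["conf"],2),tb(v)[0],v[2])
    # yellow (brass) blobs
    hsv=cv2.cvtColor(im,cv2.COLOR_BGR2HSV)
    for o in models.outline_of("blank",n):
        m=o["region"]; yy,xx=np.nonzero(m); ce=pix2w(n,[[xx.mean(),yy.mean()]],.02)
        if ce[0,0]>.53 and abs(ce[0,1])<.17:
            r=cv2.boxPoints(cv2.minAreaRect(np.c_[xx,yy].astype(np.float32)))
            print(n,"outline",o["conf"],m.sum(),tb(ce),tb(pix2w(n,r,.024)).round(0).tolist())
E
python3 meas.py
```

```text
clock: 17.08
position: [0.5782, 0.0537, 0.1351]
eef_rot: [0.0, 0.069, 0.998, 0.0]
contact_force: [0.0, 0.3, 0.5]
gripper_width: 0.0
clock: 17.5
position: [0.4117, 0.0786, 0.1736]
eef_rot: [-0.004, 0.067, 0.998, 0.001]
contact_force: [1.0, 0.1, -1.0]
gripper_width: 0.003
top blank 0.57 [ 48.6418 100.6178] 0.01295270812873639
top disc 0.5 [-10.0993   2.8335] 0.014756243309379968
top seat 0.72 [ 52.0994 101.7713] 0.008715477260102356
top outline 0.63 171 [[ 51.1169 101.4471]] [[35.0, 123.0], [66.0, 123.0], [65.0, 79.0], [33.0, 79.0]]
top outline 0.57 6072 [[  6.9935 -20.4733]] [[-101.0, 145.0], [93.0, 152.0], [96.0, -150.0], [-97.0, -150.0]]
side blank 0.65 [49.4716 99.7933] 0.00900368484266112
side disc 0.47 [-10.3828   2.486 ] 0.014812125910380058
side disc 0.29 [ 74.3672 -12.0379] 0.010213516971167347
side bangle 0.55 [-56.3713  97.3508] 0.006259586041109655
side bangle 0.35 [-7.2411  1.7066] -0.0029282862139236032
side seat 0.82 [ 50.8514 100.0089] 0.014302712033343767
side outline 0.5 31 [[49.3147 93.7319]] [[39.0, 105.0], [57.0, 105.0], [56.0, 69.0], [38.0, 69.0]]
```

The blank measures at board y≈100.5, against a seat measured at ≈101 in the same frame. That is home or up to 3 mm short. Since the last push met no firm stop, I'll push once more until it does.

```bash
python3 go.py 47 58 70
```

```text
t 18.1 tcp board mm [-170.3293   41.5812  175.4475] F board [ 0.0723  0.0851 -0.4739] w 0.0013374850643032925
goal [0.637  0.0628 0.07  ] d cm [-21.7356   1.6437  10.5389] rot deg [-0.0532 -0.0113  0.021 ]
```

```bash
python3 -m handwheel '[{"claw":-1,"dx":-21.7,"dy":1.6,"dz":9,"ax":0,"ay":0,"az":0},{"claw":-1,"dx":-21.7,"dy":1.6,"dz":9,"ax":0,"ay":0,"az":0},{"claw":-1,"dx":-21.7,"dy":1.6,"dz":9,"ax":0,"ay":0,"az":0},{"claw":-1,"dx":-21.7,"dy":1.6,"dz":9,"ax":0,"ay":0,"az":0},{"claw":-1,"dx":-21.7,"dy":1.6,"dz":9,"ax":0,"ay":0,"az":0}]'; python3 -m handwheel '[{"claw":-1,"dx":-3.5,"dy":0,"dz":1,"ax":0,"ay":0,"az":0},{"claw":-1,"dx":-3.5,"dy":0,"dz":1,"ax":0,"ay":0,"az":0},{"claw":-1,"dx":-3.5,"dy":0,"dz":1,"ax":0,"ay":0,"az":0}]'; python3 go.py 47 58 32
```

```text
clock: 18.52
position: [0.613, 0.0639, 0.0948]
eef_rot: [0.0, 0.069, 0.998, -0.0]
contact_force: [0.3, 1.0, 1.7]
gripper_width: -0.003
clock: 18.77
position: [0.6453, 0.0588, 0.0814]
eef_rot: [-0.003, 0.069, 0.998, -0.001]
contact_force: [-0.2, 0.1, -0.6]
gripper_width: -0.0
t 18.7667 tcp board mm [55.7768 55.2238 81.3508] F board [-0.1947  0.1135 -0.6105] w -9.051235423615006e-05
goal [0.637  0.0628 0.032 ] d cm [0.8441 0.2863 4.9404] rot deg [-0.103  -0.3904 -0.0143]
```

```bash
python3 -m handwheel '[{"claw":-1,"dx":0.8,"dy":0.1,"dz":0.5,"ax":0,"ay":0,"az":0},{"claw":-1,"dx":0.8,"dy":0.1,"dz":2,"ax":0,"ay":0,"az":0},{"claw":-1,"dx":0.8,"dy":0.1,"dz":4,"ax":0,"ay":0,"az":0},{"claw":-1,"dx":0.8,"dy":0.1,"dz":4.5,"ax":0,"ay":0,"az":0},{"claw":-1,"dx":0.8,"dy":0.1,"dz":4.5,"ax":0,"ay":0,"az":0}]'; python3 go.py 47 70 32
```

```text
clock: 19.18
position: [0.6356, 0.0616, 0.0401]
eef_rot: [-0.002, 0.068, 0.998, -0.001]
contact_force: [-0.1, 0.4, 0.1]
gripper_width: -0.0
t 19.1833 tcp board mm [45.7846 56.6576 40.0741] F board [-0.1262  0.3959  0.0919] w -0.0001610647888004627
goal [0.6387 0.0747 0.032 ] d cm [-0.1253  1.3352  0.8052] rot deg [-0.0784 -0.1842  0.0521]
```

```bash
python3 -m handwheel '[{"claw":-1,"dx":-0.1,"dy":0,"dz":0.4,"ax":0,"ay":0,"az":0},{"claw":-1,"dx":-0.1,"dy":0,"dz":0.7,"ax":0,"ay":0,"az":0},{"claw":-1,"dx":-0.1,"dy":0,"dz":0.7,"ax":0,"ay":0,"az":0}]'; python3 go.py 47 70 32; python3 -m handwheel '[{"claw":-1,"dx":0,"dy":0.4,"dz":0,"ax":0,"ay":0,"az":0},{"claw":-1,"dx":0,"dy":0.8,"dz":0,"ax":0,"ay":0,"az":0},{"claw":-1,"dx":0,"dy":1.1,"dz":0,"ax":0,"ay":0,"az":0},{"claw":-1,"dx":0,"dy":1.3,"dz":0,"ax":0,"ay":0,"az":0},{"claw":-1,"dx":0,"dy":1.3,"dz":0,"ax":0,"ay":0,"az":0}]'; python3 go.py 47 73 32
```

```text
clock: 19.43
position: [0.6394, 0.0613, 0.0349]
eef_rot: [0.001, 0.069, 0.998, -0.0]
contact_force: [-0.5, 0.3, -1.0]
gripper_width: 0.004
t 19.4333 tcp board mm [49.522  56.836  34.8692] F board [-0.5158  0.2244 -0.9819] w 0.003916591975682308
goal [0.6387 0.0747 0.032 ] d cm [0.2517 1.3168 0.2855] rot deg [-0.0453  0.0915  0.0406]
clock: 19.85
position: [0.6413, 0.0747, 0.0346]
eef_rot: [0.001, 0.068, 0.998, -0.0]
contact_force: [0.5, -0.2, 2.0]
gripper_width: -0.002
t 19.85 tcp board mm [49.5685 70.4294 34.6062] F board [ 0.562  -0.1061  2.0303] w -0.00234421183775672
goal [0.6391 0.0776 0.032 ] d cm [0.2569 0.2576 0.2601] rot deg [-0.0421  0.0765  0.0764]
```

Contact should begin at about 71. Creeping on, a little lower, watching the force.

```bash
python3 -m handwheel '[{"claw":-1,"dx":0,"dy":0.1,"dz":0,"ax":0,"ay":0,"az":0},{"claw":-1,"dx":0,"dy":0.2,"dz":0,"ax":0,"ay":0,"az":0},{"claw":-1,"dx":0,"dy":0.2,"dz":0,"ax":0,"ay":0,"az":0}]'; python3 go.py; python3 -m handwheel '[{"claw":-1,"dx":0,"dy":0.1,"dz":0,"ax":0,"ay":0,"az":0},{"claw":-1,"dx":0,"dy":0.2,"dz":0,"ax":0,"ay":0,"az":0},{"claw":-1,"dx":0,"dy":0.2,"dz":0,"ax":0,"ay":0,"az":0}]'; python3 go.py
```

```text
clock: 20.1
position: [0.6414, 0.0757, 0.0346]
eef_rot: [0.001, 0.069, 0.998, -0.001]
contact_force: [-1.0, -2.0, 3.2]
gripper_width: 0.002
t 20.1 tcp board mm [49.5898 71.3705 34.5897] F board [-0.677  -2.1628  3.2246] w 0.0015865375125723386
clock: 20.35
position: [0.6417, 0.0777, 0.0346]
eef_rot: [0.001, 0.069, 0.998, -0.001]
contact_force: [-0.8, -3.8, 5.4]
gripper_width: 0.001
t 20.35 tcp board mm [49.5471 73.3971 34.5657] F board [-0.2771 -3.875   5.368 ] w 0.001329909712934207
```

```bash
python3 -m handwheel '[{"claw":-1,"dx":0,"dy":-0.8,"dz":0,"ax":0,"ay":0,"az":0},{"claw":-1,"dx":0.2,"dy":-1,"dz":0.2,"ax":0,"ay":0,"az":0},{"claw":-1,"dx":0.2,"dy":-1,"dz":0.35,"ax":0,"ay":0,"az":0},{"claw":-1,"dx":0.2,"dy":-1,"dz":0.35,"ax":0,"ay":0,"az":0}]'; python3 go.py; python3 -m handwheel '[{"claw":-1,"dx":0,"dy":0.4,"dz":0,"ax":0,"ay":0,"az":0},{"claw":-1,"dx":0,"dy":0.7,"dz":0,"ax":0,"ay":0,"az":0},{"claw":-1,"dx":0,"dy":1,"dz":0,"ax":0,"ay":0,"az":0},{"claw":-1,"dx":0,"dy":1,"dz":0,"ax":0,"ay":0,"az":0}]'; python3 go.py
```

```text
clock: 20.68
position: [0.637, 0.0685, 0.0293]
eef_rot: [-0.001, 0.069, 0.998, -0.0]
contact_force: [0.4, 0.8, -0.4]
gripper_width: -0.003
t 20.6833 tcp board mm [46.1524 63.6308 29.2806] F board [ 0.3392  0.824  -0.4063] w -0.0026445602439371264
clock: 21.02
position: [0.6377, 0.0721, 0.0294]
eef_rot: [-0.002, 0.07, 0.997, -0.008]
contact_force: [-3.8, -14.9, 2.1]
gripper_width: 0.0
t 21.0167 tcp board mm [46.362  67.2692 29.443 ] F board [ -1.7136 -15.245    2.1177] w 2.693437062766297e-05
```

With the tips lower, the push stops firmly at 67.3 mm with 15 N. The expected stop is 66.5 mm, so the blank is on the end stop. I'll come away and check.

```bash
python3 -m handwheel '[{"claw":-1,"dx":0,"dy":-0.7,"dz":0,"ax":0,"ay":0,"az":0},{"claw":-1,"dx":0,"dy":-1.8,"dz":0,"ax":0,"ay":0,"az":0},{"claw":-1,"dx":0,"dy":-2,"dz":-3,"ax":0,"ay":0,"az":0},{"claw":-1,"dx":3,"dy":-2,"dz":-6,"ax":0,"ay":0,"az":0},{"claw":-1,"dx":7,"dy":-2,"dz":-9,"ax":0,"ay":0,"az":0}]'; python3 -m handwheel '[{"claw":-1,"dx":4,"dy":0,"dz":-4,"ax":0,"ay":0,"az":0},{"claw":-1,"dx":8,"dy":0,"dz":-5,"ax":0,"ay":0,"az":0},{"claw":-1,"dx":12,"dy":0,"dz":-5,"ax":0,"ay":0,"az":0},{"claw":-1,"dx":16,"dy":0,"dz":-5,"ax":0,"ay":0,"az":0},{"claw":-1,"dx":16,"dy":0,"dz":-5,"ax":0,"ay":0,"az":0}]'
python3 meas.py; python3 - <<'E'
from go import *
# bright/brass classification in the top view in board coords around the pocket
im=snapshot("top"); c,s=np.cos(B[2]),np.sin(B[2])
for y in (75,80,85,90,95,98):
    xs=np.arange(25,75,2.5); P=np.c_[B[0]+(xs*c-y*s)/1000,B[1]+(xs*s+y*c)/1000,np.full(len(xs),.024)]
    q=w2pix("top",P).astype(np.float32)
    v=cv2.remap(cv2.cvtColor(im,cv2.COLOR_BGR2HSV),q[:,0].reshape(1,-1),q[:,1].reshape(1,-1),cv2.INTER_LINEAR)[0]
    print(y,v[:,1].tolist())
E
```

```text
clock: 21.43
position: [0.5748, 0.067, 0.1149]
eef_rot: [-0.0, 0.069, 0.998, 0.0]
contact_force: [-0.6, 0.6, 1.6]
gripper_width: 0.004
clock: 21.85
position: [0.4093, 0.0903, 0.164]
eef_rot: [-0.003, 0.068, 0.998, 0.0]
contact_force: [1.8, 0.3, -0.8]
gripper_width: 0.003
top blank 0.61 [ 49.1119 102.72  ] 0.012369870481311995
top disc 0.46 [-9.5971  0.5702] 0.012968734060672116
top seat 0.82 [ 56.8192 101.0895] 0.014009719066643278
top outline 0.76 174 [[ 51.0535 103.4164]] [[34.0, 124.0], [66.0, 125.0], [65.0, 81.0], [34.0, 81.0]]
side blank 0.69 [ 70.3583 -12.2901] 0.009299340748180951
side blank 0.44 [ 46.0511 103.6605] 0.010805190876609916
side blank 0.39 [49.309 98.883] 0.01528419068284348
side disc 0.61 [-9.771   3.7622] 0.012357119324401422
side disc 0.18 [ 47.9465 100.3329] 0.014908175054369588
side bangle 0.64 [-54.6802  98.21  ] 0.007620493800157169
side seat 0.55 [ 49.4532 102.4505] 0.014050412270821377
side outline 0.61 72 [[47.9402 97.512 ]] [[36.0, 120.0], [61.0, 120.0], [60.0, 62.0], [35.0, 61.0]]
75 [106, 104, 103, 99, 97, 114, 117, 114, 113, 114, 115, 111, 112, 115, 113, 111, 82, 45, 32, 31]
80 [104, 105, 106, 110, 118, 132, 134, 135, 132, 136, 137, 134, 134, 133, 135, 123, 107, 49, 29, 31]
85 [114, 120, 110, 106, 135, 154, 156, 157, 157, 155, 155, 154, 158, 157, 155, 154, 139, 46, 34, 33]
90 [121, 117, 109, 102, 142, 152, 157, 156, 156, 154, 154, 156, 160, 152, 153, 156, 133, 73, 33, 34]
95 [114, 113, 110, 116, 139, 157, 161, 156, 157, 161, 163, 160, 160, 155, 154, 156, 149, 82, 32, 36]
98 [108, 111, 111, 117, 137, 156, 158, 160, 159, 156, 160, 158, 156, 156, 152, 156, 148, 57, 26, 37]
```

The blank's centre measures at board (49–51, 103) and its sides span x≈35–66 with no board visible before the steel. The sides read the same at every y checked, so it is parallel to the rail. The disc and bangle are where they were. Handing in.

```bash
python3 -c "
from h import *
print(bot.read_state()['contact_force']); print(order.close_job())"
```

```text
[0.15230777 0.244566   0.41110183]
the job is handed in; nothing more can be done
None
```

The blank is home in the corner pocket by my last checks, and I handed the job in at about 22 s of the 64 s allowed. No verdict is reported.

**What I did:**
- I pushed the blank square against the rail with two fingertips (9 N, no further motion).
- I gripped its ends lightly and dragged it along the rail, keeping it pressed sideways. The wrist joint hit its limit partway, so I stopped, turned the tool half a turn, regripped and carried on with about 7–8 N of measured sideways force.
- I pushed it home from its trailing end and came away.

**Last checks:**
- **Stop:** with the tips low, the final push stopped firmly at 67.3 mm with 15 N. I expected 66.5 mm.
- **Position:** the top view puts the blank's centre at board (49–51, 103) mm. The seat is at (50, 103).
- **Rail:** in the top view the blank reaches the rail with no board visible between, and its sides run parallel to it.
- **Bystanders:** the disc and bangle still measured within about 3 mm of their first positions. I did not measure the others again.
- **Robot:** the arm was clear, with no contact force.

**What went wrong or disagreed:**
- My first end push rode partly over the blank's top edge because the tips were too high (TCP at 34.6 mm). That left the blank about 2 mm short, and a second push with lower tips fixed it.
- The side camera was less consistent at the end: y of 99 to 104 mm, x of 46 to 49 mm, plus one false detection on the rail. I trusted the top view and the firm stop.
- All 12 picture views were used before the final push, so those checks are numbers only. I never saw the final state myself.

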